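# Sort the bath jars by weight under a sliding cover

### The job

First slide the organiser's clear cover all the way to the right until it meets its stop, then weigh the wooden-lidded white jars in hand and stand all the full (heavy) ones upright on the floor of the left, cork-lined bay. Then slide the cover all the way back to its left stop so that it covers the full jars, stand all the empty (light) jars upright in the open right bay, and leave the cover there; do not shift or knock over any of the other toiletries.

Things in the scene. Friction and masses are not known exactly. Their poses are not given: they have to be found in the camera images.
- case: Organiser: a fixed open-topped oak box with two bays, 132 mm (its x) by 366 mm (its y) outside, walls 6 mm thick and 72 mm high, black rails to 84 mm along its two long sides, a partition 6 mm thick and 55 mm high between the bays. Origin under its centre; its y points from the right bay to the left bay; turned up to 0.2 rad.
- left_bay (a point): Centre of the inner floor of the organiser's left bay (robot's left, +y side, cork floor), 6 mm above the work surface. The bay is 120 mm (x) by 174 mm (y) inside. Axes as the organiser's.
- right_bay (a point): Centre of the inner floor of the right bay (robot's right, -y side, bare oak floor), same size and axes; 180 mm from the left bay's centre.
- cover (a joint): Clear flat sliding cover with black edges on the organiser, 120 by 180 by 6 mm, top 80 mm above the work surface, covering one bay at a time. In m: 0 at its left stop (over the left bay, right bay open), 0.180 at its right stop (over the right bay); it slides along the organiser's -y with about 2.5 N of friction and stays where left.
- cover_grip (a point): Point on the cover's handle, an upright black block in the middle of the cover, 44 mm (organiser's x) by 20 mm (y), rising 30 mm above the cover's top from 80 to 110 mm above the work surface; this point is on its axis, 96 mm above the work surface.
- jar_a: Round white ceramic jar with a flat wooden lid (lid fixed on, same width as jar), 48 mm in diameter, 62 mm high; origin at the centre of its underside, z up when upright. The jars look alike: a full one weighs about 220 g, an empty one about 70 g (each within 15 percent). May be absent.
- jar_b: Round white ceramic jar with a flat wooden lid (lid fixed on, same width as jar), 48 mm in diameter, 62 mm high; origin at the centre of its underside, z up when upright. The jars look alike: a full one weighs about 220 g, an empty one about 70 g (each within 15 percent). May be absent.
- jar_c: Round white ceramic jar with a flat wooden lid (lid fixed on, same width as jar), 48 mm in diameter, 62 mm high; origin at the centre of its underside, z up when upright. The jars look alike: a full one weighs about 220 g, an empty one about 70 g (each within 15 percent). May be absent.
- jar_d: Round white ceramic jar with a flat wooden lid (lid fixed on, same width as jar), 48 mm in diameter, 62 mm high; origin at the centre of its underside, z up when upright. The jars look alike: a full one weighs about 220 g, an empty one about 70 g (each within 15 percent). May be absent.
- jar_e: Round white ceramic jar with a flat wooden lid (lid fixed on, same width as jar), 48 mm in diameter, 62 mm high; origin at the centre of its underside, z up when upright. The jars look alike: a full one weighs about 220 g, an empty one about 70 g (each within 15 percent). May be absent.
- jar_f: Round white ceramic jar with a flat wooden lid (lid fixed on, same width as jar), 48 mm in diameter, 62 mm high; origin at the centre of its underside, z up when upright. The jars look alike: a full one weighs about 220 g, an empty one about 70 g (each within 15 percent). May be absent.
- soap_dish: Bystander: white soap dish with a bar of soap, 62 by 86 mm, 32 mm high; origin under its centre.
- wax_tin: Bystander: flat round aluminium tin, 68 mm in diameter, 26 mm high; origin under its centre.
- spray: Bystander: green bottle, 48 mm in diameter, 150 mm high; origin under its centre.
- lotion: Bystander: white bottle, 56 mm in diameter, 160 mm high; origin under its centre.
- tumbler: Bystander: green glass tumbler, 70 mm in diameter, 95 mm high; origin under its centre.
Not all that is in view belongs to the job. Leave any purple or yellow look-alike of the jar_e alone. Leave any red look-alike of the jar_f alone.

How it is judged:
On the way, in this order (a step that is already met when the one before it is completed fails the run):
1. the cover is slid fully right, to its stop (value of joint cover above 0.175 m), for 0.2 s.
2. the cover is slid back fully left, to its stop (value of joint cover below 0.005 m), for 0.2 s.
At the end, for the whole second after the job is handed in: The cover is within 5 mm of its left stop; every full jar stands upright (within 0.12 rad) at rest on the floor of the left bay and every empty jar on that of the right bay. Full and empty are told by how hard the jar rests on the organiser: over or under 1.35 N (138 g) (value of joint cover below 0.005 m and (((x of jar_a in the frame of left_bay between -0.044 and 0.044 m and y of jar_a in the frame of left_bay between -0.07 and 0.07 m and z of jar_a in the frame of left_bay between -0.005 and 0.006 m and angle between jar_a's own z axis and vertical below 0.12 rad and linear speed of jar_a below 0.02 m/s) and contact force between jar_a and case above 1.35 N) or ((x of jar_a in the frame of right_bay between -0.044 and 0.044 m and y of jar_a in the frame of right_bay between -0.07 and 0.07 m and z of jar_a in the frame of right_bay between -0.005 and 0.006 m and angle between jar_a's own z axis and vertical below 0.12 rad and linear speed of jar_a below 0.02 m/s) and contact force between jar_a and case below 1.35 N)) and (((x of jar_b in the frame of left_bay between -0.044 and 0.044 m and y of jar_b in the frame of left_bay between -0.07 and 0.07 m and z of jar_b in the frame of left_bay between -0.005 and 0.006 m and angle between jar_b's own z axis and vertical below 0.12 rad and linear speed of jar_b below 0.02 m/s) and contact force between jar_b and case above 1.35 N) or ((x of jar_b in the frame of right_bay between -0.044 and 0.044 m and y of jar_b in the frame of right_bay between -0.07 and 0.07 m and z of jar_b in the frame of right_bay between -0.005 and 0.006 m and angle between jar_b's own z axis and vertical below 0.12 rad and linear speed of jar_b below 0.02 m/s) and contact force between jar_b and case below 1.35 N)) and (((x of jar_c in the frame of left_bay between -0.044 and 0.044 m and y of jar_c in the frame of left_bay between -0.07 and 0.07 m and z of jar_c in the frame of left_bay between -0.005 and 0.006 m and angle between jar_c's own z axis and vertical below 0.12 rad and linear speed of jar_c below 0.02 m/s) and contact force between jar_c and case above 1.35 N) or ((x of jar_c in the frame of right_bay between -0.044 and 0.044 m and y of jar_c in the frame of right_bay between -0.07 and 0.07 m and z of jar_c in the frame of right_bay between -0.005 and 0.006 m and angle between jar_c's own z axis and vertical below 0.12 rad and linear speed of jar_c below 0.02 m/s) and contact force between jar_c and case below 1.35 N)) and (((x of jar_d in the frame of left_bay between -0.044 and 0.044 m and y of jar_d in the frame of left_bay between -0.07 and 0.07 m and z of jar_d in the frame of left_bay between -0.005 and 0.006 m and angle between jar_d's own z axis and vertical below 0.12 rad and linear speed of jar_d below 0.02 m/s) and contact force between jar_d and case above 1.35 N) or ((x of jar_d in the frame of right_bay between -0.044 and 0.044 m and y of jar_d in the frame of right_bay between -0.07 and 0.07 m and z of jar_d in the frame of right_bay between -0.005 and 0.006 m and angle between jar_d's own z axis and vertical below 0.12 rad and linear speed of jar_d below 0.02 m/s) and contact force between jar_d and case below 1.35 N)) and (((x of jar_e in the frame of left_bay between -0.044 and 0.044 m and y of jar_e in the frame of left_bay between -0.07 and 0.07 m and z of jar_e in the frame of left_bay between -0.005 and 0.006 m and angle between jar_e's own z axis and vertical below 0.12 rad and linear speed of jar_e below 0.02 m/s) and contact force between jar_e and case above 1.35 N) or ((x of jar_e in the frame of right_bay between -0.044 and 0.044 m and y of jar_e in the frame of right_bay between -0.07 and 0.07 m and z of jar_e in the frame of right_bay between -0.005 and 0.006 m and angle between jar_e's own z axis and vertical below 0.12 rad and linear speed of jar_e below 0.02 m/s) and contact force between jar_e and case below 1.35 N)) and (((x of jar_f in the frame of left_bay between -0.044 and 0.044 m and y of jar_f in the frame of left_bay between -0.07 and 0.07 m and z of jar_f in the frame of left_bay between -0.005 and 0.006 m and angle between jar_f's own z axis and vertical below 0.12 rad and linear speed of jar_f below 0.02 m/s) and contact force between jar_f and case above 1.35 N) or ((x of jar_f in the frame of right_bay between -0.044 and 0.044 m and y of jar_f in the frame of right_bay between -0.07 and 0.07 m and z of jar_f in the frame of right_bay between -0.005 and 0.006 m and angle between jar_f's own z axis and vertical below 0.12 rad and linear speed of jar_f below 0.02 m/s) and contact force between jar_f and case below 1.35 N))); the robot touches nothing.
It fails at once if a bystander is shifted by more than 60 mm (distance of any of soap_dish, wax_tin, spray, lotion, tumbler from where it was at the start of the episode above 0.06 m).
It fails at once if an upright bottle or the tumbler is knocked over (angle between any of spray, lotion, tumbler's own z axis and vertical above 0.6 rad).
Of jar_a, jar_b, jar_c, jar_d, jar_e, jar_f only 4 to 6 are there at a start; the rules pass over those that are not, and their reading is None.
At some moment in a run one of jar_a, jar_b, jar_c, jar_d, jar_e, jar_f may be knocked a few centimetres aside while the robot is not near it.
It also fails if it takes over 210 s, if anything falls off the work surface, if the arm or the gripper's body presses on something with over 40 N, if the wrist force passes 120 N, or if a joint passes its speed limit or range.

### The arm

A 6-joint arm with a two-finger parallel gripper is mounted at the origin on the work surface. World frame = base frame: x ahead of the robot, y to its left, z up, the work surface at z = 0. Lengths are in m, angles in rad, forces in N, time in s.
With the tool pointing down it reaches from about 0.3 to 0.95 m from the base axis. Payload 3.1 kg.
Tool frame: the origin (TCP) lies midway between the tips of the shut fingers; the grasp point (between the pads) lies 19 mm behind it; z points along the fingers, y is the line along which they close (so a half turn about z gives the same grasp; the last joint's range is limited). The gripper opens to 85 mm and grips with 20 to 120 N. Pads are 22 mm wide; open, the fingers measure 114 mm over their backs; the gripper's body (76 mm by 85 mm) begins 54 mm behind the grasp point. The pads swing forward as they close: fully open they stand 13 mm farther back than shut.
Start: joints at [-1.399, 0.308, 1.634, -0, 1.2, -0.07], TCP at [0.15, -0.607, 0.231] pointing down, gripper open.
Joint ranges: [-3.06, 3.06], [-0.79, 1.96], [0.05, 2.63], [-1.19, 4.34], [0.05, 2.64], [-2.94, 2.94]. Speed limits (rad/s): [2.79, 2.79, 3.14, 3.14, 3.14, 3.14].

### API

Orientations are given as a unit quaternion [w, x, y, z].
In Python, from bench import r gives the robot as it stands.
- The arm moves only by the tool move_arm, never from a script. Its argument "commands" is a list of rows, each an object of numbers: "dx", "dy", "dz": the shift along the tool's x, y, z normalised to -1 to 1, where 1 is 0.4 m; "turn": the turn about the tool's z normalised to -1 to 1, where 1 is pi rad; "fingers": the opening, from 0 (shut) to 1 (fully open). A call has 1 to 8 rows; each row shifts and turns the commanded pose from where the row before left it, along the tool's axes as they then stand; what a row does not reach is not made up. A row lasts 1/8 s, in which the tool goes at most 62.5 mm and 10.7 degrees, less where a joint would pass 70% of its speed; a pose out of reach is approached as far as the arm can. A call with a number of a shift or a turn outside -1 to 1 is refused whole. A call with a gripper value outside its range is refused whole. The fingers move at their own pace and stop on an object; "newtons" is the grip in N (left out, the last holds). Time passes only in rows, so rows that do not move let the fingers close. It gives the time, the measured TCP pose, the force, the opening and the grip force at its end, in the units of the state.
- r.sense(): the state, without advancing time (a new reading comes with each control period).
- r.grab_frame(name): name is "scene" or "top"; returns a dict with "image" (384x512x3 uint8, blue, green, red), "depth" (384x512 float32, m along the optical axis (not along the pixel's ray), 0 where there is no reading), "K" (3x3 intrinsics, pixels), "R" (3x3) and "t" (3): a world point X has camera coordinates R X + t. Camera axes: x right, y down, z forward; pixel columns grow to the right and rows downward; lengths in m; the calibration is good to about 2 mm. A picture is of the moment at which its call begins.
- r.close_job(): hands the job in; it is judged then, once.
The state is a dict: "clock": time; "q": joint angles; "joint_velocities": joint speeds; "joint_torque": joint torques, N m; "tcp_pos": TCP position; "eef_rot": TCP orientation; "force": force on the tool from outside, world axes, zero at the start; "torque": the same for the moment, N m; "width": finger opening in m; "finger_force": force on a finger pad.
Only numpy, scipy, OpenCV 4.12 (cv2) and the standard library are available. Lean on these libraries where they do the work, as an engineer would, in place of code of your own. Each camera call takes 0.05 s, during which the arm holds its last target. There are 200 camera calls.

## Working session

There is one attempt and no reset: what is moved stays moved. The work goes in short steps, Python scripts to look and compute and a tool call to move; the robot and the scene stay as the last step left them, time stands still between calls to the robot, and variables do not carry over. Pictures are saved under pics/ and viewed, at most 14 in all, crops included, and the job is handed in when it is done.

Besides the shell and the picture viewer there is one more tool, called by a JSON object that holds its "api" and its "payload". move_arm: Moves the arm, as the interface text tells. Scaled input: -1 to 1 covers 0.4 m each way for a shift and pi rad each way for a turn. Its arguments: {"type":"object","properties":{"commands":{"type":"array"},"newtons":{"type":"number"}},"required":["commands"]}

```bash
ls; mkdir -p pics; python3 - <<'E'
from bench import r
import cv2,numpy as np
s=r.sense(); print(s)
for n in("scene","top"):
    f=r.grab_frame(n); np.savez(f"pics/{n}0.npz",**f); cv2.imwrite(f"pics/{n}0.png",f["image"]); print(n,f["K"],f["R"],f["t"])
a=[cv2.imread(f"pics/{n}0.png") for n in("scene","top")]
E
```

```text
pics
{'clock': 0.0, 'q': array([-1.39868519e+00,  3.09007871e-01,  1.63523570e+00, -3.20014676e-05,
        1.19968435e+00, -6.97003642e-02]), 'joint_velocities': array([ 0.00059931,  0.00142784,  0.00252322, -0.00239989,  0.00060698,
        0.00183973]), 'joint_torque': array([-5.15358752e-04, -4.15252626e+01, -2.76660454e+01, -7.50678009e-05,
        1.02439761e-02, -6.92796775e-06]), 'tcp_pos': array([ 0.14948287, -0.60599186,  0.23002188]), 'eef_rot': array([-1.16534014e-03,  9.92698420e-01,  1.20617091e-01, -7.46481542e-05]), 'force': array([ 0.44118823, -0.47900764,  0.68289204]), 'torque': array([ 0.01188467, -0.00218368,  0.03386841]), 'finger_force': 0.0, 'width': 0.08556051146775118}
scene [[439.40104319   0.         245.54122779]
 [  0.         439.40104319 193.069956  ]
 [  0.           0.           1.        ]] [[ 0.80882151  0.58789828  0.01354164]
 [ 0.47323648 -0.63705662 -0.60844564]
 [-0.34907735  0.49853232 -0.79348001]] [-0.42034663 -0.20412605  1.60680487]
top [[440.61500624   0.         251.82397008]
 [  0.         440.61500624 199.53151479]
 [  0.           0.           1.        ]] [[ 0.00756687 -0.99995042  0.00647328]
 [-0.99542426 -0.00814895 -0.09520578]
 [ 0.09525381 -0.00572325 -0.99543657]] [0.01219305 0.52053127 1.185933  ]
```

View pics/scene0.png

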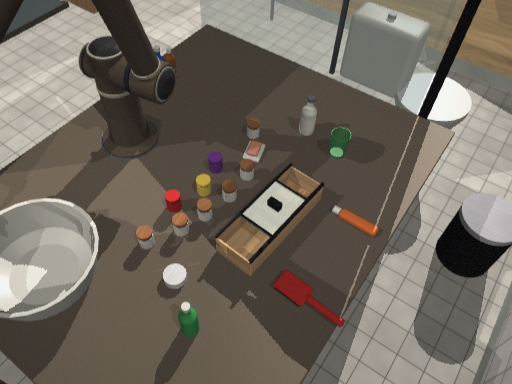

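View pics/top0.png

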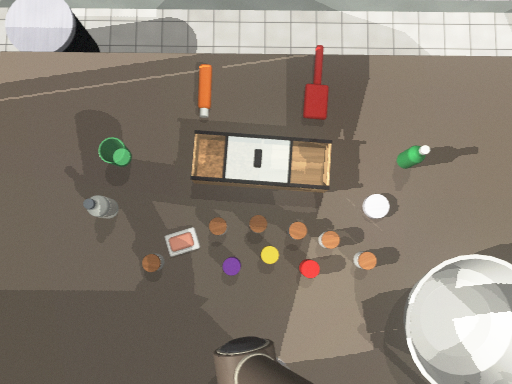

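The top view shows six wooden-lidded jars at about (218,227), (258,224), (298,231), (329,240), (365,260) and (151,263). There are purple, yellow and red look-alikes at (232,266), (270,255) and (310,269). The cover is midway, with its handle at (258,158).

```bash
cat > h.py <<'E'
import cv2,numpy as np
def cloud(f):
    d=f["depth"];h,w=d.shape;v,u=np.mgrid[:h,:w]+0.0
    K=f["K"];P=np.stack([(u-K[0,2])/K[0,0]*d,(v-K[1,2])/K[1,1]*d,d],-1)
    W=(P-f["t"])@f["R"]; W[d<=0]=np.nan
    return W
def lids(f,zlo=.05,zhi=.075,show=True):
    W=cloud(f);hsv=cv2.cvtColor(f["image"],cv2.COLOR_BGR2HSV)
    m=(W[...,2]>zlo)&(W[...,2]<zhi)&(W[...,0]>.2)&(W[...,0]<.95)&(abs(W[...,1])<.6)
    n,L,S,C=cv2.connectedComponentsWithStats(m.astype(np.uint8))
    out=[]
    for i in range(1,n):
        if S[i,4]<40: continue
        p=W[L==i];c,rad=cv2.minEnclosingCircle(p[:,:2].astype(np.float32))
        print(C[i].round(),S[i,4],"ctr",np.round(c,3),"r",round(rad,3),"ztop",np.round(np.percentile(p[:,2],[50,90]),3),"hsv",np.median(hsv[L==i],0))
def rail(f):
    W=cloud(f);p=W[(W[...,2]>.079)&(W[...,2]<.09)&(W[...,0]>.4)&(W[...,0]<.8)&(abs(W[...,1])<.35)]
    print("rail",len(p),cv2.minAreaRect(p[:,:2].astype(np.float32)))
    p=W[(W[...,2]>.1)&(W[...,2]<.118)&(W[...,0]>.45)&(W[...,0]<.75)&(abs(W[...,1])<.25)]
    if len(p): print("handle",len(p),cv2.minAreaRect(p[:,:2].astype(np.float32)),np.median(p[:,2]))
E
python3 - <<'E'
from h import *
for n in("top","scene"):
    f=dict(np.load(f"pics/{n}0.npz"));print(n);lids(f);rail(f)
E
```

```text
top
[198. 149.] 175 ctr [0.635 0.136] r 0.069 ztop [0.068 0.073] hsv [ 16. 103. 167.]
[108. 148.] 105 ctr [0.645 0.39 ] r 0.029 ztop [0.062 0.073] hsv [ 66. 109.  89.]
[323. 158.] 200 ctr [ 0.617 -0.14 ] r 0.076 ztop [0.069 0.073] hsv [ 17.  96. 219.]
[123. 158.] 49 ctr [0.634 0.375] r 0.03 ztop [0.062 0.071] hsv [ 67. 122. 174.]
[406. 160.] 64 ctr [ 0.635 -0.408] r 0.023 ztop [0.063 0.072] hsv [ 66. 132. 149.]
[231. 183.] 93 ctr [0.562 0.075] r 0.102 ztop [0.061 0.073] hsv [ 16.  85. 106.]
[298. 188.] 65 ctr [ 0.55  -0.107] r 0.076 ztop [0.064 0.073] hsv [ 16.  87. 110.]
[109. 208.] 64 ctr [0.494 0.41 ] r 0.027 ztop [0.062 0.073] hsv [ 25.   19.  111.5]
[258. 223.] 254 ctr [0.453 0.001] r 0.024 ztop [0.061 0.064] hsv [ 13. 131. 138.]
[217. 226.] 255 ctr [0.447 0.108] r 0.024 ztop [0.062 0.065] hsv [ 13. 134. 158.]
[297. 230.] 254 ctr [ 0.436 -0.105] r 0.024 ztop [0.061 0.064] hsv [ 13.  139.  196.5]
[330. 239.] 258 ctr [ 0.413 -0.191] r 0.024 ztop [0.062 0.064] hsv [ 13. 137. 218.]
[269. 254.] 257 ctr [ 0.372 -0.03 ] r 0.024 ztop [0.061 0.065] hsv [ 26. 166. 238.]
[366. 260.] 266 ct
[... 1622 characters left out ...]
.06  0.063] hsv [ 12. 140. 152.]
[179. 220.] 191 ctr [ 0.413 -0.192] r 0.026 ztop [0.06  0.063] hsv [ 12. 139. 167.]
[ 86. 236.] 82 ctr [ 0.243 -0.407] r 0.044 ztop [0.063 0.073] hsv [ 23.  21. 148.]
[144. 233.] 201 ctr [ 0.36 -0.29] r 0.024 ztop [0.06  0.063] hsv [ 12. 140. 169.]
[ 76. 295.] 122 ctr [ 0.345 -0.53 ] r 0.07 ztop [0.062 0.072] hsv [21. 21. 86.]
[190. 326.] 71 ctr [ 0.643 -0.418] r 0.023 ztop [0.063 0.073] hsv [ 67. 143.  81.]
rail 1175 ((0.6282218098640442, 0.07851940393447876), (0.542808473110199, 0.13437184691429138), 86.25162506103516)
handle 91 ((0.6240803003311157, 0.0003677643835544586), (0.021981729194521904, 0.043440770357847214), 85.94744110107422) 0.10731067798776381
```

{"api": "move_arm", "payload": {"commands": [{"turn": -0.0575,"fingers": 0.8},{"turn": -0.0575},{"turn": -0.0575},{"turn": -0.0575},{"turn": -0.0575},{"turn": -0.0575},{"turn": -0.0575}], "newtons": 30}}

```text
schema error: expected keys dx, dy, dz, turn, fingers
```

```bash
cat > c.py <<'E'
import numpy as np,sys
from scipy.spatial.transform import Rotation as Ro
C=np.array([.6225,-.0065]);A=-.065;xc=np.array([np.cos(A),np.sin(A)]);yc=np.array([-xc[1],xc[0]])
def cf(p): d=np.array(p[:2])-C; return np.array([d@xc,d@yc])
def state(s):
    p=s["tcp_pos"];q=s["eef_rot"];M=Ro.from_quat([q[1],q[2],q[3],q[0]]).as_matrix()
    print("t",round(s["clock"],2),"case xy",cf(p).round(4),"z",p[2].round(4),"ang err",round(np.arctan2(M[1,0],M[0,0])-(np.pi/2+A),4),"tilt",M[:2,2].round(4),"F",s["force"].round(2),"w",round(s["width"],4))
    return M
def plan(M,*pts):  # from current point successive deltas dx,dy,dz in units
    a=None
E
python3 - <<'E'
from c import *;from bench import r
s=r.sense();M=state(s);print(s["q"].round(3))
for p in [(.453,-.001),(.4475,.107),(.4365,-.107),(.413,-.1915),(.359,-.289),(.348,.2805)]: print(p,cf(p).round(4))
print("handle",cf((.6232,.0025)))
E
```

```text
t 0.1 case xy [-0.4331 -0.629 ] z 0.2301 ang err -1.264 tilt [-0.0004  0.0022] F [-0.19 -0.03  0.27] w 0.0852
[-1.399  0.309  1.635 -0.     1.2   -0.07 ]
(0.453, -0.001) [-0.1695 -0.0055]
(0.4475, 0.107) [-0.182   0.1019]
(0.4365, -0.107) [-0.1791 -0.1124]
(0.413, -0.1915) [-0.197  -0.1982]
(0.359, -0.289) [-0.2446 -0.299 ]
(0.348, 0.2805) [-0.2926  0.2686]
handle [0.00011393 0.00902646]
```

{"api": "move_arm", "payload": {"commands": [{"dx": 0,"dy": 0,"dz": 0,"turn": -0.0575,"fingers": 0.8},{"dx": 0,"dy": 0,"dz": 0,"turn": -0.0575,"fingers": 0.8},{"dx": 0,"dy": 0,"dz": 0,"turn": -0.0575,"fingers": 0.8},{"dx": 0,"dy": 0,"dz": 0,"turn": -0.0575,"fingers": 0.8},{"dx": 0,"dy": 0,"dz": 0,"turn": -0.0575,"fingers": 0.8},{"dx": 0,"dy": 0,"dz": 0,"turn": -0.0575,"fingers": 0.8},{"dx": 0,"dy": 0,"dz": 0,"turn": -0.0575,"fingers": 0.8}], "newtons": 30}}

```text
clock: 0.98
tcp_pos: [0.1496, -0.6063, 0.2305]
eef_rot: [-0.001, 0.728, 0.686, 0.0]
force: [0.0, 0.2, 0.8]
width: 0.0685
finger_force: 0.0
```

```bash
python3 - <<'E'
from c import *;from bench import r
s=r.sense();M=state(s)
E
```

```text
t 0.97 case xy [-0.433  -0.6293] z 0.2305 ang err 0.0065 tilt [-0.0002  0.0014] F [0.02 0.17 0.81] w 0.0685
```

{"api": "move_arm", "payload": {"commands": [{"dx": 0.114,"dy": 0.0773,"dz": 0,"turn": 0.002,"fingers": 0.8},{"dx": 0.114,"dy": 0.0773,"dz": 0,"turn": 0,"fingers": 0.8},{"dx": 0.114,"dy": 0.0773,"dz": 0,"turn": 0,"fingers": 0.8},{"dx": 0.114,"dy": 0.0773,"dz": 0,"turn": 0,"fingers": 0.8},{"dx": 0.114,"dy": 0.0773,"dz": 0,"turn": 0,"fingers": 0.8},{"dx": 0.114,"dy": 0.0773,"dz": 0,"turn": 0,"fingers": 0.8},{"dx": 0.114,"dy": 0.0773,"dz": 0,"turn": 0,"fingers": 0.8}]}}

```text
clock: 1.85
tcp_pos: [0.3885, -0.3018, 0.231]
eef_rot: [-0.0, 0.732, 0.682, 0.0]
force: [0.4, -0.7, 0.9]
width: 0.068
finger_force: 0.0
```

{"api": "move_arm", "payload": {"commands": [{"dx": 0.114,"dy": 0.0773,"dz": 0,"turn": 0,"fingers": 0.8},{"dx": 0.114,"dy": 0.0773,"dz": 0,"turn": 0,"fingers": 0.8},{"dx": 0.114,"dy": 0.0773,"dz": 0,"turn": 0,"fingers": 0.8},{"dx": 0.114,"dy": 0.0773,"dz": 0,"turn": 0,"fingers": 0.8},{"dx": 0.114,"dy": 0.0773,"dz": 0,"turn": 0,"fingers": 0.8},{"dx": 0.114,"dy": 0.0773,"dz": 0,"turn": 0,"fingers": 0.8},{"dx": 0.114,"dy": 0.0773,"dz": 0,"turn": 0,"fingers": 0.8},{"dx": 0,"dy": 0,"dz": 0,"turn": 0,"fingers": 0.8}]}}

```text
clock: 2.85
tcp_pos: [0.6277, 0.0029, 0.2305]
eef_rot: [-0.0, 0.73, 0.683, 0.0]
force: [-0.9, -0.7, -0.0]
width: 0.0679
finger_force: 0.0
```

```bash
python3 - <<'E'
from c import *;from bench import r
s=r.sense();M=state(s)
E
```

```text
t 2.85 case xy [0.0046 0.0097] z 0.2305 ang err -0.0012 tilt [-0.     0.001] F [-0.93 -0.74 -0.02] w 0.0679
```

{"api": "move_arm", "payload": {"commands": [{"dx": 0,"dy": -0.0115,"dz": 0.12,"turn": 0,"fingers": 0.8},{"dx": 0,"dy": 0,"dz": 0.12,"turn": 0,"fingers": 0.8},{"dx": 0,"dy": 0,"dz": 0.122,"turn": 0,"fingers": 0.8},{"dx": 0,"dy": 0,"dz": 0,"turn": 0,"fingers": 0.4},{"dx": 0,"dy": 0,"dz": 0,"turn": 0,"fingers": 0.3},{"dx": 0,"dy": 0,"dz": 0,"turn": 0,"fingers": 0.3},{"dx": 0,"dy": 0,"dz": 0,"turn": 0,"fingers": 0.3}], "newtons": 40}}

```text
clock: 3.72
tcp_pos: [0.6226, -0.0011, 0.0855]
eef_rot: [0.001, 0.732, 0.681, 0.001]
force: [8.0, -1.0, -18.6]
width: 0.0431
finger_force: 50.3
```

```bash
python3 - <<'E'
from c import *;from bench import r
s=r.sense();M=state(s);print(s["finger_force"])
E
```

```text
t 3.73 case xy [-0.0002  0.0054] z 0.0855 ang err -0.0062 tilt [ 0.0031 -0.0008] F [  7.95  -1.02 -18.59] w 0.0431
50.2744996547699
```

{"api": "move_arm", "payload": {"commands": [{"dx": -0.03,"dy": 0,"dz": 0,"turn": 0,"fingers": 0.3},{"dx": -0.05,"dy": 0,"dz": 0,"turn": 0,"fingers": 0.3},{"dx": -0.05,"dy": 0,"dz": 0,"turn": 0,"fingers": 0.3},{"dx": -0.05,"dy": 0,"dz": 0,"turn": 0,"fingers": 0.3},{"dx": -0.04,"dy": 0,"dz": 0,"turn": 0,"fingers": 0.3},{"dx": -0.02,"dy": 0,"dz": 0,"turn": 0,"fingers": 0.3},{"dx": -0.01,"dy": 0,"dz": 0,"turn": 0,"fingers": 0.3},{"dx": 0,"dy": 0,"dz": 0,"turn": 0,"fingers": 0.3}]}}

```text
clock: 4.72
tcp_pos: [0.6161, -0.1005, 0.0855]
eef_rot: [0.002, 0.732, 0.681, 0.002]
force: [10.2, 0.2, -19.4]
width: 0.043
finger_force: 50.1
```

```bash
python3 - <<'E'
from c import *;from bench import r;from h import *
s=r.sense();M=state(s);print(s["finger_force"])
E
```

```text
t 4.72 case xy [-0.0002 -0.0942] z 0.0855 ang err -0.0066 tilt [ 0.0045 -0.0003] F [ 10.25   0.21 -19.43] w 0.043
50.12109339237213
```

{"api": "move_arm", "payload": {"commands": [{"dx": -0.006,"dy": 0,"dz": 0,"turn": 0,"fingers": 0.3},{"dx": -0.006,"dy": 0,"dz": 0,"turn": 0,"fingers": 0.3},{"dx": 0,"dy": 0,"dz": 0,"turn": 0,"fingers": 0.3}]}}

```text
clock: 5.1
tcp_pos: [0.6161, -0.1012, 0.0855]
eef_rot: [-0.001, 0.732, 0.681, 0.004]
force: [11.7, 9.2, -18.8]
width: 0.0433
finger_force: 50.2
```

```bash
python3 - <<'E'
from c import *;from bench import r;from h import *
s=r.sense();M=state(s);print(s["finger_force"])
E
```

```text
t 5.1 case xy [-0.0003 -0.0949] z 0.0855 ang err -0.0072 tilt [0.0047 0.0058] F [ 11.7    9.23 -18.81] w 0.0433
50.188592076301575
```

{"api": "move_arm", "payload": {"commands": [{"dx": 0.006,"dy": 0,"dz": 0,"turn": 0,"fingers": 0.8},{"dx": 0,"dy": 0,"dz": 0,"turn": 0,"fingers": 0.8},{"dx": 0,"dy": 0,"dz": -0.106,"turn": 0.002,"fingers": 0.9},{"dx": 0,"dy": 0,"dz": -0.106,"turn": -0.004,"fingers": 0.9},{"dx": 0.075,"dy": -0.14,"dz": 0,"turn": 0,"fingers": 0.9},{"dx": 0.075,"dy": -0.14,"dz": 0,"turn": 0,"fingers": 0.9},{"dx": 0.075,"dy": -0.14,"dz": 0,"turn": 0,"fingers": 0.9},{"dx": 0,"dy": 0,"dz": 0,"turn": 0,"fingers": 0.9}]}}

```text
clock: 6.1
tcp_pos: [0.4495, -0.0019, 0.1708]
eef_rot: [-0.002, 0.729, 0.685, -0.002]
force: [0.8, 0.2, -0.3]
width: 0.0771
finger_force: 0.0
```

```bash
cat > w.py <<'E'
from c import *;from bench import r;from h import *
def weigh(n=8):
    F=[];T=[]
    for i in range(n):
        f=r.grab_frame("top");s=r.sense();F.append(s["force"][2]);T.append(s["joint_torque"][1:3])
    print("Fz",np.mean(F).round(3),"sd",np.std(F).round(2),"tq",np.mean(T,0).round(3),np.std(T,0).round(3))
    return f
if __name__=="__main__":
    f=weigh(8 if len(sys.argv)<2 else int(sys.argv[1]));s=r.sense();state(s);lids(f) if "l" in sys.argv else 0;
    rail(f)
E
python3 w.py 8 l
```

```text
Fz 0.084 sd 0.48 tq [-27.365 -24.194] [0.212 0.77 ]
t 6.5 case xy [-0.1658 -0.0082] z 0.1717 ang err -0.0004 tilt [ 0.0009 -0.0002] F [ 1.15 -0.6  -0.02] w 0.0768
[219. 148.] 290 ctr [0.631 0.084] r 0.107 ztop [0.063 0.072] hsv [ 16. 102. 136.]
[108. 148.] 98 ctr [0.643 0.388] r 0.029 ztop [0.063 0.072] hsv [ 67.  108.5  89. ]
[123. 158.] 51 ctr [0.634 0.375] r 0.03 ztop [0.062 0.073] hsv [ 67. 122. 174.]
[406. 159.] 64 ctr [ 0.636 -0.409] r 0.023 ztop [0.064 0.071] hsv [ 66.  135.5 149. ]
[216. 182.] 61 ctr [0.564 0.114] r 0.063 ztop [0.065 0.073] hsv [ 16.  98. 103.]
[290. 187.] 87 ctr [ 0.551 -0.087] r 0.091 ztop [0.063 0.073] hsv [ 16.  87. 125.]
[109. 208.] 66 ctr [0.494 0.411] r 0.028 ztop [0.062 0.073] hsv [ 24.5  19.  144.5]
[217. 226.] 256 ctr [0.447 0.108] r 0.024 ztop [0.062 0.064] hsv [ 13. 135. 160.]
[303. 232.] 72 ctr [ 0.434 -0.116] r 0.019 ztop [0.061 0.065] hsv [ 13.  136.  217.5]
[330. 239.] 258 ctr [ 0.413 -0.191] r 0.024 ztop [0.061 0.064] hsv [ 13.  137.  219.5]
[269. 255.] 246 ctr [ 0.372 -0.03 ] r 0.024 ztop [0.061 0.064] hsv [ 26. 165. 238.]
[366. 260.] 266 ctr [ 0.359 -0.287] r 0.024 ztop [0.061 0.064] hsv [ 13. 137. 219.]
[151. 263.] 271 ctr [0.348 0.281] r 0.024 ztop [0.061 0.064] hsv [ 13. 137. 158.]
[237. 268.] 49 ctr [0.339 0.058] r 0.019 ztop [0.061 0.064] hsv [139. 130. 140.]
[310. 269.] 264 ctr [ 0.336 -0.137] r 0.024 ztop [0.062 0.064] hsv [  1. 181. 250.]
[468. 267.] 119 ctr [ 0.335 -0.539] r 0.061 ztop [0.063 0.071] hsv [ 30.  12. 191.]
rail 2479 ((0.62235426902771, -0.006677418947219849), (0.36555781960487366, 0.13349461555480957), 86.2783203125)
handle 131 ((0.6159477829933167, -0.09574570506811142), (0.020120246335864067, 0.04274102300405502), 85.04866790771484) 0.10883607544626643
```

{"api": "move_arm", "payload": {"commands": [{"dx": 0.007,"dy": -0.009,"dz": 0.123,"turn": 0,"fingers": 0.9},{"dx": 0,"dy": 0,"dz": 0.123,"turn": 0,"fingers": 0.9},{"dx": 0,"dy": 0,"dz": 0.123,"turn": 0,"fingers": 0.9},{"dx": 0,"dy": 0,"dz": 0,"turn": 0,"fingers": 0.4},{"dx": 0,"dy": 0,"dz": 0,"turn": 0,"fingers": 0.4},{"dx": 0,"dy": 0,"dz": 0,"turn": 0,"fingers": 0.4},{"dx": 0,"dy": 0,"dz": -0.06,"turn": 0,"fingers": 0.4},{"dx": 0,"dy": 0,"dz": 0,"turn": 0,"fingers": 0.4}], "newtons": 25}}

```text
clock: 7.5
tcp_pos: [0.4551, -0.0005, 0.0507]
eef_rot: [0.003, 0.73, 0.684, 0.003]
force: [0.3, -0.8, -2.0]
width: 0.0476
finger_force: 30.6
```

```bash
python3 w.py 8
```

```text
Fz -2.743 sd 0.3 tq [-32.066 -19.977] [0.141 0.197]
t 7.9 case xy [-0.1712 -0.0048] z 0.0471 ang err 0.0004 tilt [-0.0012  0.0001] F [-0.29  0.01 -2.88] w 0.0474
rail 2454 ((0.6223404407501221, -0.006229892373085022), (0.3655657172203064, 0.13284853100776672), 86.2554702758789)
handle 135 ((0.6160169839859009, -0.09575139731168747), (0.019914846867322922, 0.044008634984493256), 84.21775817871094) 0.10873964846577258
```

{"api": "move_arm", "payload": {"commands": [{"dx": 0,"dy": 0,"dz": -0.154,"turn": 0,"fingers": 0.4},{"dx": 0,"dy": 0,"dz": -0.154,"turn": 0,"fingers": 0.4},{"dx": 0.097,"dy": 0.116,"dz": 0,"turn": 0,"fingers": 0.4},{"dx": 0.097,"dy": 0.116,"dz": 0,"turn": 0,"fingers": 0.4},{"dx": 0.097,"dy": 0.116,"dz": 0,"turn": 0,"fingers": 0.4},{"dx": 0.097,"dy": 0.117,"dz": 0,"turn": 0,"fingers": 0.4},{"dx": 0,"dy": 0,"dz": 0,"turn": 0,"fingers": 0.4},{"dx": 0,"dy": 0,"dz": 0,"turn": 0,"fingers": 0.4}]}}

```text
clock: 8.9
tcp_pos: [0.6461, 0.1425, 0.1691]
eef_rot: [-0.001, 0.729, 0.684, -0.002]
force: [-0.2, -0.6, -2.3]
width: 0.0473
finger_force: 30.4
```

```bash
python3 w.py 3
```

```text
Fz -2.709 sd 0.21 tq [-46.926 -27.86 ] [0.042 0.177]
t 9.05 case xy [0.014  0.1494] z 0.1706 ang err -0.0003 tilt [-0.0015 -0.0004] F [ 0.27 -0.45 -2.43] w 0.0476
rail 2221 ((0.6204591989517212, -0.038549572229385376), (0.3013759255409241, 0.13338430225849152), 86.26380920410156)
handle 131 ((0.6157040596008301, -0.09599235653877258), (0.020490696653723717, 0.04220270738005638), 86.29975891113281) 0.10889959505285893
```

{"api": "move_arm", "payload": {"commands": [{"dx": 0,"dy": 0,"dz": 0.15,"turn": 0,"fingers": 0.4},{"dx": 0,"dy": 0,"dz": 0.13,"turn": 0,"fingers": 0.4},{"dx": 0,"dy": 0,"dz": 0.06,"turn": 0,"fingers": 0.4},{"dx": 0,"dy": 0,"dz": 0.009,"turn": 0,"fingers": 0.4},{"dx": 0,"dy": 0,"dz": 0,"turn": 0,"fingers": 0.4},{"dx": 0,"dy": 0,"dz": 0,"turn": 0,"fingers": 0.62},{"dx": 0,"dy": 0,"dz": 0,"turn": 0,"fingers": 0.64}]}}

```text
clock: 9.93
tcp_pos: [0.649, 0.1429, 0.0334]
eef_rot: [0.001, 0.73, 0.684, 0.001]
force: [-0.0, 0.0, 0.4]
width: 0.0543
finger_force: 0.0
```

```bash
python3 w.py 1
```

```text
Fz -0.918 sd 0.0 tq [-48.461 -22.416] [0. 0.]
t 9.97 case xy [0.0165 0.1508] z 0.0331 ang err 0.0005 tilt [0.003  0.0005] F [-0.25  0.97 -0.92] w 0.0546
rail 2280 ((0.6199435591697693, -0.04384461045265198), (0.2900625467300415, 0.1332833468914032), 86.37084197998047)
handle 131 ((0.615871787071228, -0.0959358736872673), (0.019623028114438057, 0.04305090755224228), 84.66301727294922) 0.10858466175956907
```

{"api": "move_arm", "payload": {"commands": [{"dx": 0,"dy": 0,"dz": -0.08,"turn": 0,"fingers": 0.64},{"dx": 0,"dy": 0,"dz": -0.13,"turn": 0,"fingers": 0.64},{"dx": 0,"dy": 0,"dz": -0.13,"turn": 0,"fingers": 0.9},{"dx": -0.0306,"dy": -0.124,"dz": 0,"turn": 0,"fingers": 0.9},{"dx": -0.0306,"dy": -0.124,"dz": 0,"turn": 0,"fingers": 0.9},{"dx": -0.0306,"dy": -0.124,"dz": 0,"turn": 0,"fingers": 0.9},{"dx": -0.0306,"dy": -0.124,"dz": 0,"turn": 0,"fingers": 0.9},{"dx": 0,"dy": 0,"dz": 0,"turn": 0,"fingers": 0.9}]}}

```text
clock: 10.98
tcp_pos: [0.4412, 0.106, 0.1663]
eef_rot: [-0.001, 0.729, 0.684, -0.002]
force: [1.4, -0.4, -0.6]
width: 0.0771
finger_force: 0.0
```

```bash
python3 w.py 4 l
```

```text
Fz 0.216 sd 0.14 tq [-27.706 -23.516] [0.135 0.497]
t 11.18 case xy [-0.1811  0.1019] z 0.1685 ang err 0.0005 tilt [0.0034 0.0005] F [0.22 0.2  0.03] w 0.0769
[212. 150.] 546 ctr [0.632 0.084] r 0.107 ztop [0.066 0.072] hsv [ 15. 107. 157.]
[108. 148.] 104 ctr [0.644 0.389] r 0.029 ztop [0.061 0.073] hsv [ 67. 109.  88.]
[123. 158.] 52 ctr [0.634 0.375] r 0.03 ztop [0.061 0.072] hsv [ 67. 121. 174.]
[406. 159.] 66 ctr [ 0.635 -0.408] r 0.023 ztop [0.063 0.072] hsv [ 66.  136.  148.5]
[248. 184.] 113 ctr [0.558 0.027] r 0.127 ztop [0.063 0.073] hsv [ 16.  92. 125.]
[109. 209.] 62 ctr [0.494 0.412] r 0.028 ztop [0.061 0.072] hsv [ 25.  18. 145.]
[297. 230.] 254 ctr [ 0.436 -0.105] r 0.024 ztop [0.061 0.065] hsv [ 13. 134. 163.]
[330. 239.] 259 ctr [ 0.413 -0.191] r 0.024 ztop [0.061 0.064] hsv [ 13. 137. 219.]
[269. 254.] 257 ctr [ 0.372 -0.03 ] r 0.024 ztop [0.062 0.065] hsv [ 26. 166. 238.]
[366. 260.] 267 ctr [ 0.359 -0.288] r 0.024 ztop [0.061 0.064] hsv [ 13. 137. 219.]
[151. 263.] 273 ctr [0.349 0.282] r 0.024 ztop [0.062 0.064] hsv [ 13. 137. 158.]
[224. 266.] 47 ctr [0.34  0.082] r 0.02 ztop [0.062 0.064] hsv [139. 128. 160.]
[310. 268.] 265 ctr [ 0.336 -0.137] r 0.024 ztop [0.061 0.064] hsv [  1. 182. 250.]
[469. 267.] 117 ctr [ 0.338 -0.542] r 0.058 ztop [0.063 0.073] hsv [ 30.  12. 181.]
rail 2473 ((0.6223239898681641, -0.006418868899345398), (0.36518594622612, 0.1334306299686432), 86.23869323730469)
handle 131 ((0.6151336431503296, -0.09586208313703537), (0.019785026088356972, 0.044424980878829956), 84.17964935302734) 0.10906044344348367
```

{"api": "move_arm", "payload": {"commands": [{"dx": 0,"dy": 0,"dz": 0.12,"turn": 0,"fingers": 0.9},{"dx": 0,"dy": 0,"dz": 0.12,"turn": 0,"fingers": 0.9},{"dx": 0,"dy": 0,"dz": 0.121,"turn": 0,"fingers": 0.9},{"dx": 0,"dy": 0,"dz": 0,"turn": 0,"fingers": 0.4},{"dx": 0,"dy": 0,"dz": 0,"turn": 0,"fingers": 0.4},{"dx": 0,"dy": 0,"dz": 0,"turn": 0,"fingers": 0.4},{"dx": 0,"dy": 0,"dz": -0.06,"turn": 0,"fingers": 0.4},{"dx": 0,"dy": 0,"dz": 0,"turn": 0,"fingers": 0.4}]}}

```text
clock: 12.18
tcp_pos: [0.4499, 0.1071, 0.0501]
eef_rot: [0.002, 0.73, 0.684, 0.003]
force: [0.3, 0.9, -1.0]
width: 0.0474
finger_force: 28.1
```

```bash
python3 w.py 6
```

```text
Fz -0.766 sd 0.75 tq [-31.966 -19.549] [0.093 0.15 ]
t 12.47 case xy [-0.1837  0.1013] z 0.0465 ang err 0.0005 tilt [-0.0009 -0.0001] F [-0.42  0.2  -2.3 ] w 0.0476
rail 2463 ((0.6221736669540405, -0.006560519337654114), (0.36552712321281433, 0.13328979909420013), 86.2757797241211)
handle 133 ((0.6159473061561584, -0.09596361219882965), (0.02009333297610283, 0.043154276907444), 84.52059936523438) 0.10851901867949984
```

```bash
python3 w.py 10
```

```text
Fz -0.62 sd 0.4 tq [-31.594 -19.172] [0.068 0.028]
t 12.97 case xy [-0.1832  0.1014] z 0.0468 ang err 0.0005 tilt [-0.0002  0.    ] F [ 0.33  0.01 -0.21] w 0.0477
rail 2450 ((0.6224004626274109, -0.006462752819061279), (0.3652510643005371, 0.13328883051872253), 86.29220581054688)
handle 132 ((0.6159444451332092, -0.0958937257528305), (0.019687825813889503, 0.042903803288936615), 85.02811431884766) 0.1091192827706624
```

{"api": "move_arm", "payload": {"commands": [{"dx": 0,"dy": 0,"dz": 0.05,"turn": 0,"fingers": 0.4},{"dx": 0,"dy": 0,"dz": 0.007,"turn": 0,"fingers": 0.4},{"dx": 0,"dy": 0,"dz": 0,"turn": 0,"fingers": 0.4},{"dx": 0,"dy": 0,"dz": 0,"turn": 0,"fingers": 0.9},{"dx": 0,"dy": 0,"dz": 0,"turn": 0,"fingers": 0.9},{"dx": 0,"dy": 0,"dz": 0,"turn": 0,"fingers": 0.9},{"dx": 0,"dy": 0,"dz": -0.095,"turn": 0,"fingers": 0.9},{"dx": 0,"dy": 0,"dz": -0.095,"turn": 0,"fingers": 0.9}]}}

```text
clock: 13.98
tcp_pos: [0.4457, 0.1065, 0.1005]
eef_rot: [-0.0, 0.73, 0.684, -0.001]
force: [0.4, 0.1, -0.1]
width: 0.0768
finger_force: 0.0
```

{"api": "move_arm", "payload": {"commands": [{"dx": -0.133,"dy": 0.0025,"dz": 0,"turn": 0,"fingers": 0.9},{"dx": -0.133,"dy": 0.0025,"dz": 0,"turn": 0,"fingers": 0.9},{"dx": -0.133,"dy": 0.0025,"dz": 0,"turn": 0,"fingers": 0.9},{"dx": -0.133,"dy": 0.0025,"dz": 0,"turn": 0,"fingers": 0.9},{"dx": 0,"dy": 0,"dz": 0,"turn": 0,"fingers": 0.9}]}}

```text
clock: 14.6
tcp_pos: [0.437, -0.1093, 0.1007]
eef_rot: [0.001, 0.731, 0.682, 0.0]
force: [0.1, 0.6, -0.0]
width: 0.077
finger_force: 0.0
```

```bash
python3 w.py 6 l
```

```text
Fz 0.24 sd 0.28 tq [-28.663 -21.892] [0.028 0.158]
t 14.9 case xy [-0.1793 -0.1101] z 0.0999 ang err 0.0026 tilt [-0.0005  0.0004] F [-0.25  0.06  0.61] w 0.0768
[212. 150.] 557 ctr [0.631 0.084] r 0.107 ztop [0.067 0.072] hsv [ 15. 107. 135.]
[108. 148.] 101 ctr [0.644 0.389] r 0.029 ztop [0.062 0.072] hsv [ 67. 109.  89.]
[123. 158.] 52 ctr [0.634 0.375] r 0.03 ztop [0.061 0.072] hsv [ 67.  122.  174.5]
[406. 159.] 65 ctr [ 0.635 -0.409] r 0.023 ztop [0.063 0.072] hsv [ 66. 136. 151.]
[267. 185.] 153 ctr [ 0.555 -0.021] r 0.162 ztop [0.063 0.073] hsv [ 16.  89. 106.]
[109. 209.] 63 ctr [0.493 0.409] r 0.027 ztop [0.062 0.072] hsv [ 24.  19. 145.]
[217. 226.] 252 ctr [0.446 0.108] r 0.024 ztop [0.062 0.065] hsv [ 13.  135.5 159. ]
[269. 254.] 241 ctr [ 0.372 -0.03 ] r 0.024 ztop [0.061 0.064] hsv [ 26. 166. 238.]
[366. 260.] 266 ctr [ 0.359 -0.287] r 0.024 ztop [0.061 0.064] hsv [ 13. 138. 219.]
[151. 263.] 270 ctr [0.348 0.281] r 0.024 ztop [0.062 0.065] hsv [ 13. 137. 159.]
[231. 266.] 255 ctr [0.341 0.071] r 0.024 ztop [0.062 0.064] hsv [138. 137. 164.]
[310. 266.] 163 ctr [ 0.337 -0.137] r 0.023 ztop [0.062 0.064] hsv [  1. 183. 249.]
[468. 267.] 123 ctr [ 0.334 -0.538] r 0.061 ztop [0.063 0.072] hsv [ 30.  11. 191.]
rail 2442 ((0.6222485303878784, -0.006510064005851746), (0.36530935764312744, 0.1333158016204834), 86.1658706665039)
handle 133 ((0.6158173084259033, -0.09568921476602554), (0.020057275891304016, 0.043288350105285645), 85.01679992675781) 0.10892614887786141
```

{"api": "move_arm", "payload": {"commands": [{"dx": 0,"dy": 0,"dz": 0.095,"turn": 0,"fingers": 0.9},{"dx": 0,"dy": 0,"dz": 0.095,"turn": 0,"fingers": 0.9},{"dx": 0,"dy": 0,"dz": 0,"turn": 0,"fingers": 0.4},{"dx": 0,"dy": 0,"dz": 0,"turn": 0,"fingers": 0.4},{"dx": 0,"dy": 0,"dz": 0,"turn": 0,"fingers": 0.4},{"dx": 0,"dy": 0,"dz": -0.06,"turn": 0,"fingers": 0.4},{"dx": 0,"dy": 0,"dz": 0,"turn": 0,"fingers": 0.4},{"dx": 0,"dy": 0,"dz": 0,"turn": 0,"fingers": 0.4}]}}

```text
clock: 15.9
tcp_pos: [0.437, -0.1062, 0.0485]
eef_rot: [0.001, 0.73, 0.684, 0.0]
force: [-0.5, -0.9, -0.8]
width: 0.0476
finger_force: 26.5
```

```bash
python3 w.py 8
```

```text
Fz -1.157 sd 0.41 tq [-30.906 -19.227] [0.139 0.136]
t 16.3 case xy [-0.1793 -0.1113] z 0.0477 ang err 0.0004 tilt [-0.0007  0.0003] F [-0.43 -0.66 -1.36] w 0.0477
rail 2451 ((0.6223843097686768, -0.006393894553184509), (0.3654813766479492, 0.1333063244819641), 86.25577545166016)
handle 134 ((0.6160077452659607, -0.09583400934934616), (0.020085616037249565, 0.043872252106666565), 84.85393524169922) 0.10862138182324121
```

```bash
python3 w.py 16
```

```text
Fz -0.853 sd 0.55 tq [-30.715 -19.13 ] [0.009 0.015]
t 17.1 case xy [-0.179  -0.1114] z 0.0481 ang err 0.0006 tilt [ 0.0001 -0.0001] F [-0.32 -0.53 -1.35] w 0.0478
rail 2457 ((0.6221391558647156, -0.00661817193031311), (0.3656478524208069, 0.13301526010036469), 86.31253051757812)
handle 132 ((0.6163551807403564, -0.09601275622844696), (0.019615070894360542, 0.04268721863627434), 84.38272857666016) 0.10831523706321315
```

{"api": "move_arm", "payload": {"commands": [{"dx": 0,"dy": 0,"dz": 0.05,"turn": 0,"fingers": 0.4},{"dx": 0,"dy": 0,"dz": 0.009,"turn": 0,"fingers": 0.4},{"dx": 0,"dy": 0,"dz": 0,"turn": 0,"fingers": 0.4},{"dx": 0,"dy": 0,"dz": 0,"turn": 0,"fingers": 0.9},{"dx": 0,"dy": 0,"dz": 0,"turn": 0,"fingers": 0.9},{"dx": 0,"dy": 0,"dz": 0,"turn": 0,"fingers": 0.9},{"dx": 0,"dy": 0,"dz": -0.095,"turn": 0,"fingers": 0.9},{"dx": 0,"dy": 0,"dz": -0.095,"turn": 0,"fingers": 0.9}]}}

```text
clock: 18.1
tcp_pos: [0.4359, -0.1058, 0.1008]
eef_rot: [-0.001, 0.73, 0.684, -0.0]
force: [0.8, -0.8, 0.4]
width: 0.0763
finger_force: 0.0
```

{"api": "move_arm", "payload": {"commands": [{"dx": -0.1085,"dy": -0.0225,"dz": 0,"turn": 0,"fingers": 0.9},{"dx": -0.1085,"dy": -0.0225,"dz": 0,"turn": 0,"fingers": 0.9},{"dx": 0,"dy": 0,"dz": 0,"turn": 0,"fingers": 0.9},{"dx": 0,"dy": 0,"dz": 0,"turn": 0,"fingers": 0.9}]}}

```text
clock: 18.6
tcp_pos: [0.4127, -0.1911, 0.1003]
eef_rot: [-0.0, 0.73, 0.684, 0.0]
force: [0.8, -0.7, 0.2]
width: 0.077
finger_force: 0.0
```

```bash
python3 w.py 1 l | grep -v hsv.*6[0-9]
```

```text
Fz -1.158 sd 0.0 tq [-29.236 -21.897] [0. 0.]
t 18.65 case xy [-0.1973 -0.1974] z 0.1002 ang err 0.0006 tilt [-0.0006  0.0008] F [ 1.21  0.61 -1.16] w 0.0769
[212. 150.] 550 ctr [0.631 0.084] r 0.107 ztop [0.067 0.072] hsv [ 15. 106. 138.]
[237. 183.] 112 ctr [0.56  0.056] r 0.121 ztop [0.063 0.073] hsv [ 16.   93.5 104. ]
[109. 208.] 63 ctr [0.494 0.407] r 0.027 ztop [0.063 0.072] hsv [ 26.  19. 145.]
[217. 226.] 252 ctr [0.446 0.108] r 0.024 ztop [0.061 0.065] hsv [ 13. 135. 159.]
[298. 230.] 254 ctr [ 0.437 -0.106] r 0.024 ztop [0.061 0.064] hsv [ 13. 138. 197.]
[325. 239.] 89 ctr [ 0.414 -0.183] r 0.021 ztop [0.061 0.065] hsv [ 13. 136. 201.]
[151. 263.] 271 ctr [0.348 0.281] r 0.025 ztop [0.062 0.065] hsv [ 13. 137. 158.]
[364. 265.] 88 ctr [ 0.353 -0.284] r 0.021 ztop [0.061 0.064] hsv [ 13. 137. 217.]
[309. 268.] 261 ctr [ 0.336 -0.137] r 0.024 ztop [0.061 0.065] hsv [  1. 185. 242.]
[468. 267.] 120 ctr [ 0.334 -0.537] r 0.063 ztop [0.063 0.072] hsv [ 30.   12.  189.5]
rail 2447 ((0.6224040389060974, -0.006526365876197815), (0.36482366919517517, 0.13336947560310364), 86.23217010498047)
handle 132 ((0.5418400168418884, -0.12706278264522552), (0.20454028248786926, 0.03371421992778778), 22.41371726989746) 0.10887036200694575
```

{"api": "move_arm", "payload": {"commands": [{"dx": 0,"dy": 0,"dz": 0.095,"turn": 0,"fingers": 0.9},{"dx": 0,"dy": 0,"dz": 0.095,"turn": 0,"fingers": 0.9},{"dx": 0,"dy": 0,"dz": 0,"turn": 0,"fingers": 0.4},{"dx": 0,"dy": 0,"dz": 0,"turn": 0,"fingers": 0.4},{"dx": 0,"dy": 0,"dz": 0,"turn": 0,"fingers": 0.4},{"dx": 0,"dy": 0,"dz": -0.06,"turn": 0,"fingers": 0.4},{"dx": 0,"dy": 0,"dz": 0,"turn": 0,"fingers": 0.4},{"dx": 0,"dy": 0,"dz": 0,"turn": 0,"fingers": 0.4}]}}

```text
clock: 19.65
tcp_pos: [0.4133, -0.1916, 0.0488]
eef_rot: [0.001, 0.73, 0.684, 0.0]
force: [-0.2, -0.1, -2.5]
width: 0.0475
finger_force: 27.1
```

```bash
python3 w.py 12
```

```text
Fz -1.959 sd 0.67 tq [-31.872 -19.68 ] [0.149 0.13 ]
t 20.25 case xy [-0.1971 -0.1982] z 0.0484 ang err 0.0005 tilt [-0.0002  0.0001] F [ 0.95  0.28 -0.98] w 0.0472
rail 2496 ((0.5569101572036743, -0.0013100653886795044), (0.3650056719779968, 0.2665279507637024), 85.77499389648438)
handle 136 ((0.5474808216094971, -0.12793274223804474), (0.1954890489578247, 0.034592799842357635), 24.961151123046875) 0.10877877251881507
```

{"api": "move_arm", "payload": {"commands": [{"dx": 0,"dy": 0,"dz": -0.1525,"turn": 0,"fingers": 0.4},{"dx": 0,"dy": 0,"dz": -0.1525,"turn": 0,"fingers": 0.4},{"dx": 0.1283,"dy": 0.0758,"dz": 0,"turn": 0,"fingers": 0.4},{"dx": 0.1283,"dy": 0.0758,"dz": 0,"turn": 0,"fingers": 0.4},{"dx": 0.1283,"dy": 0.0758,"dz": 0,"turn": 0,"fingers": 0.4},{"dx": 0.1283,"dy": 0.0758,"dz": 0,"turn": 0,"fingers": 0.4},{"dx": 0.1283,"dy": 0.0758,"dz": 0,"turn": 0,"fingers": 0.4},{"dx": 0.1283,"dy": 0.0758,"dz": 0,"turn": 0,"fingers": 0.4}]}}

```text
clock: 21.25
tcp_pos: [0.6151, 0.1058, 0.1702]
eef_rot: [0.0, 0.729, 0.684, -0.0]
force: [1.9, 0.5, -2.5]
width: 0.0476
finger_force: 27.3
```

{"api": "move_arm", "payload": {"commands": [{"dx": 0,"dy": 0,"dz": 0,"turn": 0,"fingers": 0.4},{"dx": 0,"dy": 0,"dz": 0,"turn": 0,"fingers": 0.4},{"dx": 0,"dy": 0,"dz": 0,"turn": 0,"fingers": 0.4}]}}

```text
clock: 21.62
tcp_pos: [0.6134, 0.1029, 0.17]
eef_rot: [-0.0, 0.73, 0.684, -0.001]
force: [-0.7, -0.4, -2.2]
width: 0.0476
finger_force: 27.3
```

```bash
python3 w.py 2
```

```text
Fz -1.923 sd 0.05 tq [-43.319 -26.919] [0.013 0.027]
t 21.73 case xy [-0.0158  0.1085] z 0.1705 ang err -0.0013 tilt [-0.0005 -0.0002] F [-0.49 -0.36 -1.97] w 0.0474
rail 2108 ((0.6183057427406311, -0.06741984188556671), (0.2424650639295578, 0.13291075825691223), 86.283447265625)
handle 131 ((0.6159725785255432, -0.09596755355596542), (0.01952691189944744, 0.04297492280602455), 85.23809814453125) 0.1087747279386036
```

{"api": "move_arm", "payload": {"commands": [{"dx": 0,"dy": 0,"dz": 0.14,"turn": 0,"fingers": 0.4},{"dx": 0,"dy": 0,"dz": 0.13,"turn": 0,"fingers": 0.4},{"dx": 0,"dy": 0,"dz": 0.065,"turn": 0,"fingers": 0.4},{"dx": 0,"dy": 0,"dz": 0.011,"turn": 0,"fingers": 0.4},{"dx": 0,"dy": 0,"dz": 0,"turn": 0,"fingers": 0.4},{"dx": 0,"dy": 0,"dz": 0,"turn": 0,"fingers": 0.62},{"dx": 0,"dy": 0,"dz": 0,"turn": 0,"fingers": 0.64},{"dx": 0,"dy": 0,"dz": 0,"turn": 0,"fingers": 0.64}]}}

```text
clock: 22.72
tcp_pos: [0.6152, 0.1042, 0.0332]
eef_rot: [0.001, 0.729, 0.684, 0.001]
force: [-0.8, -0.4, 0.0]
width: 0.0547
finger_force: 0.0
```

```bash
python3 w.py 1
```

```text
Fz 0.496 sd 0.0 tq [-45.377 -21.611] [0. 0.]
t 22.77 case xy [-0.0147  0.11  ] z 0.0329 ang err 0.0006 tilt [0.0014 0.0001] F [-0.08  0.21  0.5 ] w 0.0543
rail 2071 ((0.6181569695472717, -0.07013095170259476), (0.23690073192119598, 0.13337089121341705), 86.37154388427734)
handle 131 ((0.616409420967102, -0.09591874480247498), (0.01999947614967823, 0.04346506670117378), 84.69330596923828) 0.10844747533761885
```

{"api": "move_arm", "payload": {"commands": [{"dx": 0,"dy": 0,"dz": -0.08,"turn": 0,"fingers": 0.64},{"dx": 0,"dy": 0,"dz": -0.13,"turn": 0,"fingers": 0.64},{"dx": 0,"dy": 0,"dz": -0.13,"turn": 0,"fingers": 0.9}]}}

```text
clock: 23.15
tcp_pos: [0.614, 0.1041, 0.1692]
eef_rot: [-0.0, 0.729, 0.684, -0.0]
force: [0.8, 0.3, 0.7]
width: 0.0708
finger_force: 0.0
```

{"api": "move_arm", "payload": {"commands": [{"dx": -0.1278,"dy": -0.0719,"dz": 0,"turn": 0,"fingers": 0.9},{"dx": -0.1278,"dy": -0.0719,"dz": 0,"turn": 0,"fingers": 0.9},{"dx": -0.1278,"dy": -0.0719,"dz": 0,"turn": 0,"fingers": 0.9},{"dx": -0.1278,"dy": -0.0719,"dz": 0,"turn": 0,"fingers": 0.9},{"dx": -0.1278,"dy": -0.0719,"dz": 0,"turn": 0,"fingers": 0.9},{"dx": -0.1278,"dy": -0.0719,"dz": 0,"turn": 0,"fingers": 0.9},{"dx": -0.1278,"dy": -0.0719,"dz": 0,"turn": 0,"fingers": 0.9},{"dx": -0.1278,"dy": -0.0719,"dz": 0,"turn": 0,"fingers": 0.9}]}}

```text
clock: 24.15
tcp_pos: [0.3575, -0.2907, 0.1686]
eef_rot: [0.001, 0.729, 0.684, 0.0]
force: [0.8, 0.0, -0.1]
width: 0.0766
finger_force: 0.0
```

{"api": "move_arm", "payload": {"commands": [{"dx": 0,"dy": 0,"dz": 0.17,"turn": 0,"fingers": 0.9},{"dx": 0,"dy": 0,"dz": 0,"turn": 0,"fingers": 0.9},{"dx": 0,"dy": 0,"dz": 0,"turn": 0,"fingers": 0.9}]}}

```text
clock: 24.52
tcp_pos: [0.3591, -0.2894, 0.1065]
eef_rot: [0.001, 0.729, 0.684, 0.0]
force: [0.3, 0.5, -0.3]
width: 0.0769
finger_force: 0.0
```

```bash
python3 - <<'E'
from w import *
f=weigh(2);state(r.sense());lids(f)
f=r.grab_frame("scene");lids(f)
E
```

```text
Fz 0.137 sd 0.3 tq [-28.628 -21.385] [0.146 0.172]
t 24.62 case xy [-0.2432 -0.3   ] z 0.1078 ang err 0.0019 tilt [ 0.0033 -0.0031] F [0.12 0.41 0.44] w 0.0769
[213. 153.] 783 ctr [0.631 0.084] r 0.107 ztop [0.067 0.071] hsv [ 13. 133. 138.]
[108. 148.] 106 ctr [0.644 0.388] r 0.029 ztop [0.062 0.073] hsv [ 66. 109.  89.]
[123. 158.] 49 ctr [0.631 0.374] r 0.029 ztop [0.063 0.071] hsv [ 67. 122. 175.]
[405. 159.] 59 ctr [ 0.635 -0.407] r 0.022 ztop [0.06  0.071] hsv [ 66. 133. 151.]
[284. 187.] 106 ctr [ 0.552 -0.068] r 0.115 ztop [0.062 0.072] hsv [ 16.   84.  106.5]
[109. 209.] 69 ctr [0.494 0.41 ] r 0.028 ztop [0.063 0.072] hsv [ 25.  18. 136.]
[217. 226.] 253 ctr [0.446 0.108] r 0.024 ztop [0.062 0.064] hsv [ 13. 135. 159.]
[298. 230.] 255 ctr [ 0.437 -0.106] r 0.024 ztop [0.061 0.064] hsv [ 13. 138. 220.]
[269. 254.] 256 ctr [ 0.372 -0.03 ] r 0.024 ztop [0.062 0.065] hsv [ 26. 166. 238.]
[365. 260.] 233 ctr [ 0.359 -0.288] r 0.024 ztop [0.061 0.064] hsv [ 13. 136. 203.]
[151. 263.] 272 ctr [0.348 0.281] r 0.024 ztop [0.062 0.064] hsv [ 13. 136. 140.]
[231. 266.] 255 ctr [0.341 0
[... 764 characters left out ...]
65 0.07 ] hsv [ 13. 116. 108.]
[203. 180.] 159 ctr [ 0.373 -0.033] r 0.025 ztop [0.06  0.063] hsv [ 23. 161. 195.]
[263. 238.] 468 ctr [ 0.625 -0.01 ] r 0.193 ztop [0.064 0.072] hsv [ 16. 106. 113.]
[172. 196.] 172 ctr [ 0.335 -0.14 ] r 0.027 ztop [0.06  0.063] hsv [  1. 191. 222.]
[203. 205.] 174 ctr [ 0.437 -0.109] r 0.025 ztop [0.06  0.063] hsv [ 12. 139. 177.]
[ 86. 236.] 84 ctr [ 0.243 -0.407] r 0.044 ztop [0.062 0.073] hsv [ 23.   21.  151.5]
[143. 234.] 172 ctr [ 0.359 -0.291] r 0.025 ztop [0.06  0.063] hsv [ 12. 139. 161.]
[ 76. 294.] 129 ctr [ 0.339 -0.521] r 0.079 ztop [0.063 0.073] hsv [23. 20. 88.]
[190. 326.] 68 ctr [ 0.643 -0.419] r 0.023 ztop [0.063 0.073] hsv [ 67. 143.  82.]
```

{"api": "move_arm", "payload": {"commands": [{"dx": 0,"dy": 0,"dz": 0.11,"turn": 0,"fingers": 0.9},{"dx": 0,"dy": 0,"dz": 0.097,"turn": 0,"fingers": 0.9},{"dx": 0,"dy": 0,"dz": 0,"turn": 0,"fingers": 0.4},{"dx": 0,"dy": 0,"dz": 0,"turn": 0,"fingers": 0.4},{"dx": 0,"dy": 0,"dz": 0,"turn": 0,"fingers": 0.4},{"dx": 0,"dy": 0,"dz": -0.06,"turn": 0,"fingers": 0.4},{"dx": 0,"dy": 0,"dz": 0,"turn": 0,"fingers": 0.4},{"dx": 0,"dy": 0,"dz": 0,"turn": 0,"fingers": 0.4}]}}

```text
clock: 25.68
tcp_pos: [0.3588, -0.2895, 0.0473]
eef_rot: [0.001, 0.73, 0.684, 0.0]
force: [-0.2, 0.3, 0.1]
width: 0.0478
finger_force: 26.1
```

```bash
python3 w.py 14
```

```text
Fz -0.899 sd 0.35 tq [-31.862 -19.29 ] [0.152 0.122]
t 26.38 case xy [-0.2451 -0.2993] z 0.0468 ang err 0.0005 tilt [0. 0.] F [-0.73 -0.04 -0.72] w 0.0476
rail 2506 ((0.6221562027931213, -0.0065530091524124146), (0.3658180832862854, 0.13335736095905304), 86.34896087646484)
handle 132 ((0.6159973740577698, -0.09633766114711761), (0.020089641213417053, 0.042589519172906876), 86.97990417480469) 0.10880206799562876
```

{"api": "move_arm", "payload": {"commands": [{"dx": 0,"dy": 0,"dz": 0.05,"turn": 0,"fingers": 0.4},{"dx": 0,"dy": 0,"dz": 0.007,"turn": 0,"fingers": 0.4},{"dx": 0,"dy": 0,"dz": 0,"turn": 0,"fingers": 0.4},{"dx": 0,"dy": 0,"dz": 0,"turn": 0,"fingers": 0.9},{"dx": 0,"dy": 0,"dz": 0,"turn": 0,"fingers": 0.9},{"dx": 0,"dy": 0,"dz": 0,"turn": 0,"fingers": 0.9},{"dx": 0,"dy": 0,"dz": -0.13,"turn": 0,"fingers": 0.9},{"dx": 0,"dy": 0,"dz": -0.13,"turn": 0,"fingers": 0.9}]}}

```text
clock: 27.38
tcp_pos: [0.3577, -0.2885, 0.1282]
eef_rot: [-0.001, 0.73, 0.684, -0.0]
force: [0.5, -0.7, 0.1]
width: 0.0771
finger_force: 0.0
```

{"api": "move_arm", "payload": {"commands": [{"dx": 0.142,"dy": -0.0119,"dz": 0,"turn": 0,"fingers": 0.9},{"dx": 0.142,"dy": -0.0119,"dz": 0,"turn": 0,"fingers": 0.9},{"dx": 0.142,"dy": -0.0119,"dz": 0,"turn": 0,"fingers": 0.9},{"dx": 0.142,"dy": -0.0119,"dz": 0,"turn": 0,"fingers": 0.9},{"dx": 0.142,"dy": -0.0119,"dz": 0,"turn": 0,"fingers": 0.9},{"dx": 0.142,"dy": -0.0119,"dz": 0,"turn": 0,"fingers": 0.9},{"dx": 0.142,"dy": -0.0119,"dz": 0,"turn": 0,"fingers": 0.9},{"dx": 0.142,"dy": -0.0119,"dz": 0,"turn": 0,"fingers": 0.9}]}}

```text
clock: 28.38
tcp_pos: [0.3496, 0.1687, 0.1284]
eef_rot: [0.0, 0.729, 0.684, 0.001]
force: [1.4, 0.2, 0.1]
width: 0.0769
finger_force: 0.0
```

{"api": "move_arm", "payload": {"commands": [{"dx": 0.142,"dy": -0.0119,"dz": 0,"turn": 0,"fingers": 0.9},{"dx": 0.142,"dy": -0.0119,"dz": 0,"turn": 0,"fingers": 0.9},{"dx": 0,"dy": 0,"dz": 0,"turn": 0,"fingers": 0.9},{"dx": 0,"dy": 0,"dz": 0,"turn": 0,"fingers": 0.9}]}}

```text
clock: 28.88
tcp_pos: [0.3469, 0.2802, 0.1276]
eef_rot: [0.0, 0.729, 0.684, -0.001]
force: [0.5, -0.5, 0.4]
width: 0.0767
finger_force: 0.0
```

```bash
python3 - <<'E'
from w import *
state(r.sense());f=r.grab_frame("scene");lids(f)
E
```

```text
t 28.88 case xy [-0.2936  0.2682] z 0.1276 ang err 0.0016 tilt [-0.0011 -0.0012] F [ 0.45 -0.46  0.39] w 0.0767
[307. 122.] 87 ctr [0.497 0.409] r 0.028 ztop [0.062 0.074] hsv [ 21.  29. 128.]
[253. 123.] 120 ctr [0.346 0.28 ] r 0.029 ztop [0.059 0.063] hsv [ 12. 138. 110.]
[340. 135.] 87 ctr [0.637 0.393] r 0.028 ztop [0.064 0.073] hsv [ 65. 106.  81.]
[337. 145.] 92 ctr [0.643 0.377] r 0.032 ztop [0.063 0.072] hsv [ 65. 110.  77.]
[215. 158.] 139 ctr [0.341 0.067] r 0.026 ztop [0.059 0.063] hsv [140. 149. 113.]
[247. 165.] 149 ctr [0.448 0.104] r 0.026 ztop [0.06  0.063] hsv [ 12. 138. 119.]
[294. 184.] 627 ctr [0.622 0.085] r 0.104 ztop [0.065 0.07 ] hsv [ 13. 113. 119.]
[203. 180.] 159 ctr [ 0.374 -0.032] r 0.026 ztop [0.06  0.063] hsv [ 23. 161. 193.]
[264. 237.] 465 ctr [ 0.623 -0.011] r 0.193 ztop [0.064 0.073] hsv [ 16. 106. 112.]
[172. 196.] 170 ctr [ 0.337 -0.139] r 0.025 ztop [0.06  0.063] hsv [  1. 192. 221.]
[203. 205.] 173 ctr [ 0.437 -0.11 ] r 0.025 ztop [0.06  0.063] hsv [ 12. 139. 122.]
[ 86. 237.] 80 ctr [ 0.244 -0.409] r 0.046 ztop [0.062 0.072] hsv [ 23.  21. 149.]
[144. 233.] 196 ctr [ 0.359 -0.291] r 0.025 ztop [0.06  0.063] hsv [ 12. 139. 121.]
[ 76. 294.] 129 ctr [ 0.34  -0.526] r 0.074 ztop [0.062 0.073] hsv [23. 20. 85.]
[190. 327.] 66 ctr [ 0.646 -0.421] r 0.022 ztop [0.064 0.073] hsv [ 67. 144.  81.]
```

{"api": "move_arm", "payload": {"commands": [{"dx": 0,"dy": 0,"dz": 0.13,"turn": 0,"fingers": 0.9},{"dx": 0,"dy": 0,"dz": 0.129,"turn": 0,"fingers": 0.9},{"dx": 0,"dy": 0,"dz": 0,"turn": 0,"fingers": 0.4},{"dx": 0,"dy": 0,"dz": 0,"turn": 0,"fingers": 0.4},{"dx": 0,"dy": 0,"dz": 0,"turn": 0,"fingers": 0.4},{"dx": 0,"dy": 0,"dz": -0.06,"turn": 0,"fingers": 0.4},{"dx": 0,"dy": 0,"dz": 0,"turn": 0,"fingers": 0.4},{"dx": 0,"dy": 0,"dz": 0,"turn": 0,"fingers": 0.4}]}}

```text
clock: 29.92
tcp_pos: [0.348, 0.281, 0.0492]
eef_rot: [0.0, 0.73, 0.684, 0.001]
force: [-0.2, -0.3, -1.7]
width: 0.0475
finger_force: 30.4
```

```bash
python3 w.py 12
```

```text
Fz -2.578 sd 0.46 tq [-31.394 -19.733] [0.162 0.146]
t 30.52 case xy [-0.2931  0.2687] z 0.0482 ang err 0.0006 tilt [-0.0003 -0.0002] F [-0.93 -0.73 -2.87] w 0.0477
rail 2430 ((0.6224652528762817, -0.006530582904815674), (0.3652949035167694, 0.13314713537693024), 86.2767562866211)
handle 131 ((0.6159180402755737, -0.0959242731332779), (0.01979788951575756, 0.04377659782767296), 84.08232879638672) 0.10899995706027703
```

{"api": "move_arm", "payload": {"commands": [{"dx": 0,"dy": 0,"dz": -0.153,"turn": 0,"fingers": 0.4},{"dx": 0,"dy": 0,"dz": -0.153,"turn": 0,"fingers": 0.4}]}}

```text
clock: 30.78
tcp_pos: [0.3466, 0.28, 0.1708]
eef_rot: [-0.0, 0.73, 0.684, -0.002]
force: [0.5, 1.9, -1.8]
width: 0.0476
finger_force: 30.1
```

{"api": "move_arm", "payload": {"commands": [{"dx": -0.0799,"dy": 0.1065,"dz": 0,"turn": 0,"fingers": 0.4},{"dx": -0.0799,"dy": 0.1065,"dz": 0,"turn": 0,"fingers": 0.4},{"dx": -0.0799,"dy": 0.1065,"dz": 0,"turn": 0,"fingers": 0.4},{"dx": -0.0799,"dy": 0.1065,"dz": 0,"turn": 0,"fingers": 0.4},{"dx": -0.0799,"dy": 0.1065,"dz": 0,"turn": 0,"fingers": 0.4},{"dx": -0.0799,"dy": 0.1065,"dz": 0,"turn": 0,"fingers": 0.4},{"dx": -0.0799,"dy": 0.1065,"dz": 0,"turn": 0,"fingers": 0.4},{"dx": 0,"dy": 0,"dz": 0,"turn": 0,"fingers": 0.4}]}}

```text
clock: 31.78
tcp_pos: [0.6336, 0.0351, 0.1705]
eef_rot: [0.001, 0.731, 0.683, 0.0]
force: [-0.9, 0.4, -2.1]
width: 0.0474
finger_force: 30.2
```

{"api": "move_arm", "payload": {"commands": [{"dx": 0,"dy": 0,"dz": 0,"turn": 0,"fingers": 0.4},{"dx": 0,"dy": 0,"dz": 0,"turn": 0,"fingers": 0.4}]}}

```text
clock: 32.02
tcp_pos: [0.6294, 0.0392, 0.1702]
eef_rot: [-0.001, 0.729, 0.684, -0.001]
force: [-0.1, 0.5, -2.8]
width: 0.0474
finger_force: 30.2
```

```bash
python3 w.py 2
```

```text
Fz -2.682 sd 0.26 tq [-44.411 -27.273] [0.012 0.031]
t 32.12 case xy [0.0043 0.0461] z 0.1707 ang err 0.0019 tilt [-0.0007  0.0001] F [-1.29  0.26 -2.94] w 0.0475
rail 1688 ((0.6222401261329651, -0.0062386393547058105), (0.36501801013946533, 0.13325078785419464), 86.2061538696289)
handle 132 ((0.616189181804657, -0.09598115086555481), (0.019452298060059547, 0.043832071125507355), 85.42819213867188) 0.10906025495056362
```

{"api": "move_arm", "payload": {"commands": [{"dx": 0,"dy": 0,"dz": 0.14,"turn": 0,"fingers": 0.4},{"dx": 0,"dy": 0,"dz": 0.13,"turn": 0,"fingers": 0.4},{"dx": 0,"dy": 0,"dz": 0.065,"turn": 0,"fingers": 0.4},{"dx": 0,"dy": 0,"dz": 0.011,"turn": 0,"fingers": 0.4},{"dx": 0,"dy": 0,"dz": 0,"turn": 0,"fingers": 0.4},{"dx": 0,"dy": 0,"dz": 0,"turn": 0,"fingers": 0.62},{"dx": 0,"dy": 0,"dz": 0,"turn": 0,"fingers": 0.66},{"dx": 0,"dy": 0,"dz": 0,"turn": 0,"fingers": 0.66}]}}

```text
clock: 33.12
tcp_pos: [0.6317, 0.0382, 0.0337]
eef_rot: [0.001, 0.73, 0.684, 0.001]
force: [0.6, -0.1, 0.0]
width: 0.0562
finger_force: 0.0
```

{"api": "move_arm", "payload": {"commands": [{"dx": 0,"dy": 0,"dz": -0.08,"turn": 0,"fingers": 0.66},{"dx": 0,"dy": 0,"dz": -0.13,"turn": 0,"fingers": 0.66},{"dx": -0.115,"dy": -0.003,"dz": -0.08,"turn": 0,"fingers": 0.8},{"dx": -0.115,"dy": -0.003,"dz": 0,"turn": 0,"fingers": 0.8},{"dx": -0.115,"dy": -0.003,"dz": 0,"turn": 0,"fingers": 0.8},{"dx": 0,"dy": 0,"dz": 0,"turn": 0,"fingers": 0.8},{"dx": 0,"dy": 0,"dz": 0,"turn": 0,"fingers": 0.8}]}}

```text
clock: 34.0
tcp_pos: [0.6182, -0.0991, 0.1485]
eef_rot: [-0.0, 0.73, 0.684, 0.0]
force: [-0.7, -0.3, -0.8]
width: 0.0681
finger_force: 0.0
```

```bash
python3 - <<'E'
from w import *
state(r.sense());f=r.grab_frame("top");lids(f);rail(f)
g=r.grab_frame("scene")
cv2.imwrite("pics/m1.png",cv2.resize(np.hstack([f["image"][100:300,130:390],g["image"][100:300,140:400]]),None,fx=1.5,fy=1.5))
E
```

```text
t 34.0 case xy [ 0.0017 -0.0927] z 0.1485 ang err -0.0004 tilt [0.0001 0.0007] F [-0.73 -0.29 -0.81] w 0.0681
[215. 154.] 809 ctr [0.631 0.084] r 0.107 ztop [0.067 0.071] hsv [ 13. 135. 160.]
[108. 148.] 99 ctr [0.643 0.389] r 0.029 ztop [0.063 0.073] hsv [ 67. 109.  90.]
[123. 158.] 50 ctr [0.634 0.375] r 0.03 ztop [0.063 0.072] hsv [ 67. 122. 176.]
[243. 157.] 255 ctr [0.632 0.042] r 0.024 ztop [0.068 0.071] hsv [ 13. 135. 162.]
[406. 159.] 63 ctr [ 0.635 -0.409] r 0.023 ztop [0.062 0.072] hsv [ 64. 109. 101.]
[230. 183.] 92 ctr [0.561 0.074] r 0.103 ztop [0.064 0.072] hsv [ 16.  99. 114.]
[109. 208.] 64 ctr [0.494 0.411] r 0.028 ztop [0.062 0.071] hsv [ 25.   19.  144.5]
[217. 226.] 252 ctr [0.446 0.108] r 0.024 ztop [0.061 0.065] hsv [ 13. 135. 161.]
[366. 260.] 263 ctr [ 0.359 -0.287] r 0.024 ztop [0.062 0.064] hsv [ 13. 136. 221.]
[231. 266.] 257 ctr [0.342 0.071] r 0.024 ztop [0.062 0.064] hsv [138. 137. 166.]
[468. 267.] 117 ctr [ 0.337 -0.537] r 0.061 ztop [0.063 0.073] hsv [ 30.  12. 191.]
rail 1130 ((0.6225815415382385, -0.004875317215919495), (0.36228224635124207, 0.1329624205827713), 86.36620330810547)
handle 13 ((0.6157143712043762, -0.0887993574142456), (0.004498251248151064, 0.015073216520249844), 88.6142578125) 0.10709524125570757
```

View pics/m1.png

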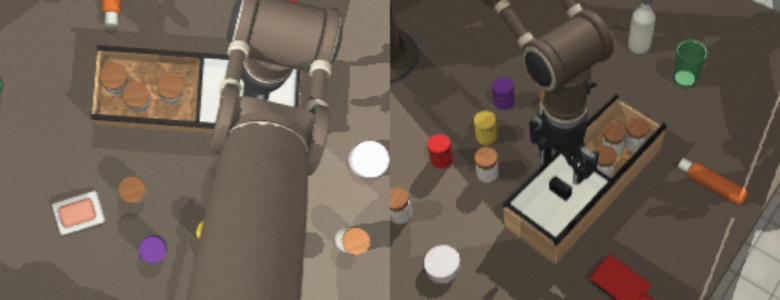

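Three full jars stand upright in the left bay (left crop, lids at (113,78), (137,95) and (170,87)). The gripper is above the handle, so I'll grip it and slide the cover left.

{"api": "move_arm", "payload": {"commands": [{"dx": 0,"dy": -0.004,"dz": 0.08,"turn": 0,"fingers": 0.8},{"dx": 0,"dy": 0,"dz": 0.079,"turn": 0,"fingers": 0.8},{"dx": 0,"dy": 0,"dz": 0,"turn": 0,"fingers": 0.4},{"dx": 0,"dy": 0,"dz": 0,"turn": 0,"fingers": 0.3},{"dx": 0,"dy": 0,"dz": 0,"turn": 0,"fingers": 0.3},{"dx": 0.02,"dy": 0,"dz": 0,"turn": 0,"fingers": 0.3},{"dx": 0.05,"dy": 0,"dz": 0,"turn": 0,"fingers": 0.3},{"dx": 0.07,"dy": 0,"dz": 0,"turn": 0,"fingers": 0.3}], "newtons": 40}}

```text
clock: 35.1
tcp_pos: [0.6198, -0.0444, 0.0839]
eef_rot: [0.001, 0.73, 0.684, -0.001]
force: [4.7, -2.9, -16.7]
width: 0.0434
finger_force: 46.5
```

{"api": "move_arm", "payload": {"commands": [{"dx": 0.08,"dy": 0,"dz": 0,"turn": 0,"fingers": 0.3},{"dx": 0.08,"dy": 0,"dz": 0,"turn": 0,"fingers": 0.3},{"dx": 0.07,"dy": 0,"dz": 0,"turn": 0,"fingers": 0.3},{"dx": 0.045,"dy": 0,"dz": 0,"turn": 0,"fingers": 0.3},{"dx": 0.025,"dy": 0,"dz": 0,"turn": 0,"fingers": 0.3},{"dx": 0.01,"dy": 0,"dz": 0,"turn": 0,"fingers": 0.3},{"dx": 0.008,"dy": 0,"dz": 0,"turn": 0,"fingers": 0.3},{"dx": 0,"dy": 0,"dz": 0,"turn": 0,"fingers": 0.3}]}}

```text
clock: 36.1
tcp_pos: [0.6281, 0.082, 0.0839]
eef_rot: [0.001, 0.729, 0.684, -0.001]
force: [3.6, -4.4, -15.0]
width: 0.0428
finger_force: 46.7
```

```bash
python3 - <<'E'
from w import *
state(r.sense())
E
```

```text
t 36.1 case xy [-0.0001  0.0887] z 0.0839 ang err 0.0013 tilt [-0.0006 -0.0033] F [  3.63  -4.44 -15.02] w 0.0428
```

{"api": "move_arm", "payload": {"commands": [{"dx": 0.006,"dy": 0,"dz": 0,"turn": 0,"fingers": 0.3},{"dx": 0.006,"dy": 0,"dz": 0,"turn": 0,"fingers": 0.3},{"dx": 0,"dy": 0,"dz": 0,"turn": 0,"fingers": 0.3}]}}

```text
clock: 36.48
tcp_pos: [0.6281, 0.082, 0.0838]
eef_rot: [0.003, 0.729, 0.685, -0.004]
force: [2.6, -16.0, -13.0]
width: 0.0432
finger_force: 46.8
```

{"api": "move_arm", "payload": {"commands": [{"dx": -0.006,"dy": 0,"dz": 0,"turn": 0,"fingers": 0.8},{"dx": 0,"dy": 0,"dz": 0,"turn": 0,"fingers": 0.8},{"dx": 0,"dy": 0,"dz": 0,"turn": 0,"fingers": 0.8},{"dx": 0,"dy": 0,"dz": -0.1,"turn": 0,"fingers": 0.9},{"dx": 0,"dy": 0,"dz": -0.08,"turn": 0,"fingers": 0.9},{"dx": 0.015,"dy": -0.15,"dz": 0,"turn": 0,"fingers": 0.9},{"dx": 0.015,"dy": -0.15,"dz": 0,"turn": 0,"fingers": 0.9},{"dx": 0.01,"dy": -0.15,"dz": 0,"turn": 0,"fingers": 0.9}]}}

```text
clock: 37.48
tcp_pos: [0.4488, 0.1145, 0.1577]
eef_rot: [0.0, 0.729, 0.684, 0.001]
force: [0.0, -0.4, -0.0]
width: 0.0768
finger_force: 0.0
```

```bash
python3 - <<'E'
from w import *
state(r.sense());f=r.grab_frame("top");lids(f);rail(f)
E
```

```text
t 37.48 case xy [-0.1812  0.1095] z 0.1577 ang err 0.001 tilt [0.0019 0.0007] F [ 0.03 -0.37 -0.02] w 0.0768
[309. 154.] 268 ctr [ 0.619 -0.099] r 0.107 ztop [0.063 0.073] hsv [ 16.  98. 191.]
[108. 148.] 97 ctr [0.643 0.387] r 0.029 ztop [0.062 0.071] hsv [ 67. 108.  91.]
[123. 158.] 49 ctr [0.634 0.375] r 0.03 ztop [0.064 0.074] hsv [ 67. 122. 177.]
[406. 159.] 60 ctr [ 0.636 -0.409] r 0.023 ztop [0.061 0.072] hsv [ 66.  134.5 155. ]
[258. 185.] 169 ctr [ 0.557 -0.003] r 0.181 ztop [0.063 0.072] hsv [ 16.  91. 124.]
[109. 209.] 64 ctr [0.494 0.411] r 0.028 ztop [0.062 0.074] hsv [ 25.  19. 147.]
[298. 230.] 255 ctr [ 0.437 -0.106] r 0.024 ztop [0.062 0.064] hsv [ 13. 136. 164.]
[269. 254.] 256 ctr [ 0.372 -0.03 ] r 0.024 ztop [0.062 0.064] hsv [ 26. 165. 241.]
[366. 260.] 265 ctr [ 0.359 -0.287] r 0.024 ztop [0.061 0.064] hsv [ 13. 136. 222.]
[237. 266.] 41 ctr [0.342 0.058] r 0.02 ztop [0.061 0.064] hsv [139. 118. 153.]
[310. 269.] 265 ctr [ 0.336 -0.137] r 0.024 ztop [0.061 0.064] hsv [  1. 180. 251.]
[467. 267.] 124 ctr [ 0.334 -0.539] r 0.062 ztop [0.063 0.073] hsv [ 30.  12. 179.]
rail 2535 ((0.6221486330032349, -0.006535425782203674), (0.3652086853981018, 0.13296596705913544), 86.31765747070312)
handle 131 ((0.6273260116577148, 0.0830504298210144), (0.0426827035844326, 0.018458260223269463), 0.7136279344558716) 0.10878892814533381
```

{"api": "move_arm", "payload": {"commands": [{"dx": -0.019,"dy": -0.005,"dz": 0.11,"turn": 0,"fingers": 0.9},{"dx": 0,"dy": 0,"dz": 0.11,"turn": 0,"fingers": 0.9},{"dx": 0,"dy": 0,"dz": 0.114,"turn": 0,"fingers": 0.9},{"dx": 0,"dy": 0,"dz": 0,"turn": 0,"fingers": 0.4},{"dx": 0,"dy": 0,"dz": 0,"turn": 0,"fingers": 0.4},{"dx": 0,"dy": 0,"dz": 0,"turn": 0,"fingers": 0.4},{"dx": 0,"dy": 0,"dz": -0.12,"turn": 0,"fingers": 0.4},{"dx": 0,"dy": 0,"dz": -0.12,"turn": 0,"fingers": 0.4}], "newtons": 25}}

```text
clock: 38.52
tcp_pos: [0.4479, 0.1062, 0.1215]
eef_rot: [0.0, 0.73, 0.684, 0.001]
force: [0.8, 1.3, -0.6]
width: 0.0473
finger_force: 27.1
```

{"api": "move_arm", "payload": {"commands": [{"dx": 0,"dy": 0,"dz": -0.12,"turn": 0,"fingers": 0.4},{"dx": -0.0862,"dy": 0.1144,"dz": 0,"turn": 0,"fingers": 0.4},{"dx": -0.0862,"dy": 0.1144,"dz": 0,"turn": 0,"fingers": 0.4},{"dx": -0.0862,"dy": 0.1144,"dz": 0,"turn": 0,"fingers": 0.4},{"dx": -0.0862,"dy": 0.1144,"dz": 0,"turn": 0,"fingers": 0.4},{"dx": 0,"dy": 0,"dz": 0,"turn": 0,"fingers": 0.4},{"dx": 0,"dy": 0,"dz": 0,"turn": 0,"fingers": 0.4},{"dx": 0,"dy": 0,"dz": 0,"turn": 0,"fingers": 0.4}]}}

```text
clock: 39.52
tcp_pos: [0.6204, -0.0423, 0.1678]
eef_rot: [-0.0, 0.729, 0.684, 0.0]
force: [0.2, 1.0, -0.4]
width: 0.0474
finger_force: 27.3
```

```bash
python3 w.py 3 l|grep -v hsv.*6
```

```text
Fz -0.568 sd 0.46 tq [-42.676 -26.339] [0.039 0.05 ]
t 39.67 case xy [ 0.0005 -0.0359] z 0.1676 ang err 0.0017 tilt [0.0001 0.    ] F [-0.01  0.8  -1.2 ] w 0.0475
[109. 208.] 69 ctr [0.494 0.41 ] r 0.028 ztop [0.062 0.073] hsv [ 25.  19. 149.]
[366. 260.] 266 ctr [ 0.359 -0.287] r 0.024 ztop [0.061 0.064] hsv [ 13. 135. 222.]
[229. 266.] 211 ctr [0.341 0.071] r 0.024 ztop [0.062 0.065] hsv [138. 134. 150.]
[312. 269.] 179 ctr [ 0.336 -0.139] r 0.023 ztop [0.062 0.065] hsv [  1. 180. 251.]
[468. 267.] 120 ctr [ 0.334 -0.538] r 0.062 ztop [0.063 0.073] hsv [ 30.   12.  193.5]
rail 1647 ((0.6223433613777161, -0.0066585540771484375), (0.36510783433914185, 0.13302642107009888), 86.25499725341797)
handle 131 ((0.6274378895759583, 0.08311796188354492), (0.042502813041210175, 0.018456650897860527), 0.6512811779975891) 0.10884587795148398
```

{"api": "move_arm", "payload": {"commands": [{"dx": 0,"dy": 0,"dz": 0.14,"turn": 0,"fingers": 0.4},{"dx": 0,"dy": 0,"dz": 0.12,"turn": 0,"fingers": 0.4},{"dx": 0,"dy": 0,"dz": 0.065,"turn": 0,"fingers": 0.4},{"dx": 0,"dy": 0,"dz": 0.014,"turn": 0,"fingers": 0.4},{"dx": 0,"dy": 0,"dz": 0,"turn": 0,"fingers": 0.4},{"dx": 0,"dy": 0,"dz": 0,"turn": 0,"fingers": 0.62},{"dx": 0,"dy": 0,"dz": 0,"turn": 0,"fingers": 0.66},{"dx": 0,"dy": 0,"dz": 0,"turn": 0,"fingers": 0.66}]}}

```text
clock: 40.67
tcp_pos: [0.6219, -0.0434, 0.0324]
eef_rot: [0.001, 0.73, 0.684, 0.0]
force: [-0.1, -0.7, 0.3]
width: 0.0563
finger_force: 0.0
```

{"api": "move_arm", "payload": {"commands": [{"dx": 0,"dy": 0,"dz": -0.08,"turn": 0,"fingers": 0.66},{"dx": 0,"dy": 0,"dz": -0.13,"turn": 0,"fingers": 0.66},{"dx": 0,"dy": 0,"dz": -0.1,"turn": 0,"fingers": 0.8},{"dx": -0.0472,"dy": -0.112,"dz": 0,"turn": 0,"fingers": 0.9},{"dx": -0.0472,"dy": -0.112,"dz": 0,"turn": 0,"fingers": 0.9},{"dx": -0.0472,"dy": -0.112,"dz": 0,"turn": 0,"fingers": 0.9},{"dx": -0.0472,"dy": -0.112,"dz": 0,"turn": 0,"fingers": 0.9},{"dx": 0,"dy": 0,"dz": 0,"turn": 0,"fingers": 0.9}]}}

```text
clock: 41.68
tcp_pos: [0.434, -0.1071, 0.1549]
eef_rot: [-0.001, 0.73, 0.683, -0.001]
force: [0.4, -0.1, 0.4]
width: 0.0768
finger_force: 0.0
```

```bash
python3 w.py 2 l|grep -v hsv.*6; python3 - <<'E'
from w import *
lids(r.grab_frame("scene"))
E
```

```text
Fz 0.249 sd 0.1 tq [-27.209 -22.982] [0.027 0.151]
t 41.77 case xy [-0.1773 -0.1127] z 0.1562 ang err -0.0005 tilt [ 0.0023 -0.0005] F [0.2  0.5  0.15] w 0.0769
[109. 209.] 60 ctr [0.493 0.41 ] r 0.028 ztop [0.062 0.072] hsv [ 25.  19. 147.]
[310. 268.] 263 ctr [ 0.336 -0.137] r 0.024 ztop [0.061 0.065] hsv [  1. 182. 251.]
rail 2530 ((0.6222776174545288, -0.006196498870849609), (0.3645540475845337, 0.1333000659942627), 86.1567153930664)
handle 130 ((0.6275999546051025, 0.0830475389957428), (0.0423676036298275, 0.018513062968850136), 0.7948713898658752) 0.10873049549674008
[307. 122.] 81 ctr [0.498 0.407] r 0.029 ztop [0.064 0.072] hsv [ 21.  28. 138.]
[341. 136.] 86 ctr [0.637 0.394] r 0.028 ztop [0.065 0.073] hsv [ 65. 106.  80.]
[337. 145.] 91 ctr [0.643 0.375] r 0.033 ztop [0.064 0.072] hsv [ 65. 111.  77.]
[216. 158.] 105 ctr [0.343 0.067] r 0.025 ztop [0.06  0.063] hsv [140. 149. 114.]
[201. 182.] 108 ctr [ 0.371 -0.036] r 0.025 ztop [0.06  0.063] hsv [ 23. 161. 195.]
[260. 229.] 915 ctr [ 0.624 -0.01 ] r 0.194 ztop [0.064 0.071] hsv [ 15. 107. 115.]
[172. 196.] 170 ctr [ 0.337 -0.14 ] r 0.025 ztop [0.06  0.063] hsv [  1. 191. 222.]
[203. 205.] 173 ctr [ 0.438 -0.108] r 0.025 ztop [0.06  0.063] hsv [ 12. 140. 175.]
[ 86. 236.] 85 ctr [ 0.243 -0.406] r 0.045 ztop [0.063 0.073] hsv [ 23.  21. 150.]
[144. 233.] 198 ctr [ 0.36  -0.291] r 0.025 ztop [0.06  0.063] hsv [ 12.  139.5 173. ]
[ 75. 296.] 109 ctr [ 0.346 -0.538] r 0.062 ztop [0.062 0.072] hsv [23. 20. 87.]
[190. 327.] 64 ctr [ 0.644 -0.419] r 0.023 ztop [0.062 0.072] hsv [ 67. 144.  81.]
```

{"api": "move_arm", "payload": {"commands": [{"dx": 0.003,"dy": -0.004,"dz": 0.11,"turn": 0,"fingers": 0.9},{"dx": 0,"dy": 0,"dz": 0.11,"turn": 0,"fingers": 0.9},{"dx": 0,"dy": 0,"dz": 0.11,"turn": 0,"fingers": 0.9},{"dx": 0,"dy": 0,"dz": 0,"turn": 0,"fingers": 0.4},{"dx": 0,"dy": 0,"dz": 0,"turn": 0,"fingers": 0.4},{"dx": 0,"dy": 0,"dz": 0,"turn": 0,"fingers": 0.4},{"dx": 0,"dy": 0,"dz": -0.12,"turn": 0,"fingers": 0.4},{"dx": 0,"dy": 0,"dz": -0.12,"turn": 0,"fingers": 0.4}]}}

```text
clock: 42.82
tcp_pos: [0.4365, -0.1059, 0.1219]
eef_rot: [0.001, 0.73, 0.684, 0.0]
force: [0.8, 0.2, -0.9]
width: 0.0477
finger_force: 27.2
```

{"api": "move_arm", "payload": {"commands": [{"dx": 0,"dy": 0,"dz": -0.12,"turn": 0,"fingers": 0.4},{"dx": -0.0297,"dy": 0.149,"dz": 0,"turn": 0,"fingers": 0.4},{"dx": -0.0297,"dy": 0.149,"dz": 0,"turn": 0,"fingers": 0.4},{"dx": -0.0297,"dy": 0.149,"dz": 0,"turn": 0,"fingers": 0.4},{"dx": 0,"dy": 0,"dz": 0,"turn": 0,"fingers": 0.4},{"dx": 0,"dy": 0,"dz": 0,"turn": 0,"fingers": 0.4},{"dx": 0,"dy": 0,"dz": 0,"turn": 0,"fingers": 0.4}]}}

```text
clock: 43.7
tcp_pos: [0.6111, -0.1525, 0.1684]
eef_rot: [0.0, 0.73, 0.684, 0.0]
force: [0.0, 0.1, -0.6]
width: 0.0474
finger_force: 27.3
```

```bash
python3 w.py 3
```

```text
Fz -1.146 sd 0.4 tq [-43.297 -26.46 ] [0.077 0.047]
t 43.85 case xy [-0.0015 -0.1466] z 0.1684 ang err 0.0005 tilt [ 0.0006 -0.0002] F [ 0.15  0.78 -1.71] w 0.0473
rail 2312 ((0.6237835884094238, 0.01915024220943451), (0.31353524327278137, 0.13316573202610016), 86.31356048583984)
handle 131 ((0.6273387670516968, 0.08307833969593048), (0.041957736015319824, 0.0183702539652586), 0.9675028324127197) 0.10842842526389229
```

{"api": "move_arm", "payload": {"commands": [{"dx": 0,"dy": 0.002,"dz": 0.14,"turn": 0,"fingers": 0.4},{"dx": 0,"dy": 0,"dz": 0.122,"turn": 0,"fingers": 0.4},{"dx": 0,"dy": 0,"dz": 0.065,"turn": 0,"fingers": 0.4},{"dx": 0,"dy": 0,"dz": 0.014,"turn": 0,"fingers": 0.4},{"dx": 0,"dy": 0,"dz": 0,"turn": 0,"fingers": 0.4},{"dx": 0,"dy": 0,"dz": 0,"turn": 0,"fingers": 0.62},{"dx": 0,"dy": 0,"dz": 0,"turn": 0,"fingers": 0.66},{"dx": 0,"dy": 0,"dz": 0,"turn": 0,"fingers": 0.66}]}}

```text
clock: 44.85
tcp_pos: [0.6137, -0.1531, 0.0321]
eef_rot: [0.001, 0.73, 0.684, 0.0]
force: [0.2, 0.5, -0.6]
width: 0.0563
finger_force: 0.0
```

{"api": "move_arm", "payload": {"commands": [{"dx": 0,"dy": 0,"dz": -0.08,"turn": 0,"fingers": 0.66},{"dx": 0,"dy": 0,"dz": -0.13,"turn": 0,"fingers": 0.66},{"dx": 0,"dy": 0,"dz": -0.1,"turn": 0,"fingers": 0.8},{"dx": -0.0763,"dy": -0.1215,"dz": 0,"turn": 0,"fingers": 0.9},{"dx": -0.0763,"dy": -0.1215,"dz": 0,"turn": 0,"fingers": 0.9},{"dx": -0.0763,"dy": -0.1215,"dz": 0,"turn": 0,"fingers": 0.9},{"dx": -0.0763,"dy": -0.1215,"dz": 0,"turn": 0,"fingers": 0.9},{"dx": -0.0763,"dy": -0.1215,"dz": 0,"turn": 0,"fingers": 0.9}]}}

```text
clock: 45.85
tcp_pos: [0.3593, -0.2904, 0.1557]
eef_rot: [0.001, 0.729, 0.684, -0.0]
force: [0.9, -0.2, 0.5]
width: 0.0765
finger_force: 0.0
```

{"api": "move_arm", "payload": {"commands": [{"dx": 0,"dy": 0,"dz": 0,"turn": 0,"fingers": 0.9},{"dx": 0,"dy": 0,"dz": 0,"turn": 0,"fingers": 0.9}]}}

```text
clock: 46.1
tcp_pos: [0.3612, -0.2898, 0.1557]
eef_rot: [0.001, 0.73, 0.684, 0.0]
force: [-0.0, 0.0, 0.4]
width: 0.0768
finger_force: 0.0
```

```bash
python3 w.py 1 l; python3 - <<'E'
from w import *
lids(r.grab_frame("scene"))
E
```

```text
Fz -0.269 sd 0.0 tq [-28.431 -24.032] [0. 0.]
t 46.15 case xy [-0.2419 -0.2994] z 0.1556 ang err 0.0008 tilt [ 0.0013 -0.0006] F [ 0.26  0.39 -0.27] w 0.077
[306. 155.] 287 ctr [ 0.62  -0.099] r 0.107 ztop [0.063 0.072] hsv [ 16.  96. 163.]
[108. 148.] 102 ctr [0.643 0.388] r 0.029 ztop [0.063 0.073] hsv [ 67.  108.   91.5]
[123. 158.] 49 ctr [0.634 0.375] r 0.03 ztop [0.064 0.072] hsv [ 67. 122. 179.]
[406. 159.] 65 ctr [ 0.635 -0.409] r 0.023 ztop [0.062 0.072] hsv [ 66. 132. 155.]
[274. 161.] 261 ctr [ 0.622 -0.041] r 0.024 ztop [0.067 0.07 ] hsv [ 13. 124. 145.]
[315. 164.] 263 ctr [ 0.614 -0.153] r 0.024 ztop [0.068 0.071] hsv [ 13. 138. 222.]
[225. 182.] 82 ctr [0.563 0.091] r 0.086 ztop [0.062 0.073] hsv [ 16.   82.  111.5]
[292. 187.] 85 ctr [ 0.551 -0.091] r 0.092 ztop [0.062 0.073] hsv [ 16.  93. 110.]
[109. 209.] 61 ctr [0.494 0.41 ] r 0.028 ztop [0.064 0.071] hsv [ 25.  18. 147.]
[269. 254.] 256 ctr [ 0.372 -0.03 ] r 0.024 ztop [0.062 0.065] hsv [ 26. 164. 242.]
[366. 260.] 267 ctr [ 0.359 -0.287] r 0.024 ztop [0.062 0.065] hsv [ 13. 135. 222.]
[231. 266.] 258 ctr [0.341 
[... 694 characters left out ...]
064 0.073] hsv [ 65. 111.  78.]
[215. 158.] 143 ctr [0.343 0.067] r 0.025 ztop [0.06  0.063] hsv [140. 149. 114.]
[203. 180.] 156 ctr [ 0.373 -0.033] r 0.027 ztop [0.06  0.063] hsv [ 23. 161. 195.]
[257. 231.] 1130 ctr [ 0.624 -0.01 ] r 0.193 ztop [0.065 0.071] hsv [ 15.  108.  113.5]
[172. 196.] 171 ctr [ 0.336 -0.14 ] r 0.026 ztop [0.06  0.063] hsv [  1. 191. 222.]
[ 86. 236.] 79 ctr [ 0.244 -0.405] r 0.044 ztop [0.063 0.072] hsv [ 22.  21. 151.]
[144. 233.] 200 ctr [ 0.361 -0.291] r 0.026 ztop [0.06  0.063] hsv [ 12. 139. 172.]
[ 76. 294.] 124 ctr [ 0.341 -0.526] r 0.074 ztop [0.062 0.073] hsv [23. 20. 87.]
[190. 327.] 69 ctr [ 0.644 -0.42 ] r 0.023 ztop [0.062 0.073] hsv [ 67. 144.  82.]
```

{"api": "move_arm", "payload": {"commands": [{"dx": 0,"dy": -0.006,"dz": 0.11,"turn": 0,"fingers": 0.9},{"dx": 0,"dy": 0,"dz": 0.11,"turn": 0,"fingers": 0.9},{"dx": 0,"dy": 0,"dz": 0.11,"turn": 0,"fingers": 0.9},{"dx": 0,"dy": 0,"dz": 0,"turn": 0,"fingers": 0.4},{"dx": 0,"dy": 0,"dz": 0,"turn": 0,"fingers": 0.4},{"dx": 0,"dy": 0,"dz": 0,"turn": 0,"fingers": 0.4},{"dx": 0,"dy": 0,"dz": -0.12,"turn": 0,"fingers": 0.4},{"dx": 0,"dy": 0,"dz": -0.12,"turn": 0,"fingers": 0.4}]}}

```text
clock: 47.2
tcp_pos: [0.3586, -0.2896, 0.1215]
eef_rot: [0.001, 0.73, 0.684, 0.0]
force: [0.4, -0.6, -0.2]
width: 0.0475
finger_force: 27.3
```

{"api": "move_arm", "payload": {"commands": [{"dx": 0,"dy": 0,"dz": -0.12,"turn": 0,"fingers": 0.4},{"dx": 0.0871,"dy": 0.1018,"dz": 0,"turn": 0,"fingers": 0.4},{"dx": 0.0871,"dy": 0.1018,"dz": 0,"turn": 0,"fingers": 0.4},{"dx": 0.0871,"dy": 0.1018,"dz": 0,"turn": 0,"fingers": 0.4},{"dx": 0.0871,"dy": 0.1018,"dz": 0,"turn": 0,"fingers": 0.4},{"dx": 0.0871,"dy": 0.1018,"dz": 0,"turn": 0,"fingers": 0.4},{"dx": 0.0871,"dy": 0.1018,"dz": 0,"turn": 0,"fingers": 0.4},{"dx": 0,"dy": 0,"dz": 0,"turn": 0,"fingers": 0.4}]}}

```text
clock: 48.2
tcp_pos: [0.6192, -0.0942, 0.1695]
eef_rot: [0.002, 0.728, 0.685, 0.002]
force: [-0.1, -1.8, -1.3]
width: 0.0476
finger_force: 27.5
```

{"api": "move_arm", "payload": {"commands": [{"dx": 0,"dy": 0,"dz": 0,"turn": 0,"fingers": 0.4},{"dx": 0,"dy": 0,"dz": 0,"turn": 0,"fingers": 0.4},{"dx": 0,"dy": 0,"dz": 0,"turn": 0,"fingers": 0.4}]}}

```text
clock: 48.58
tcp_pos: [0.6148, -0.0975, 0.1675]
eef_rot: [0.0, 0.73, 0.683, -0.0]
force: [-0.2, -0.3, -0.4]
width: 0.0468
finger_force: 27.5
```

```bash
python3 w.py 3
```

```text
Fz -0.75 sd 0.15 tq [-42.917 -26.322] [0.017 0.007]
t 48.73 case xy [-0.0014 -0.0909] z 0.1673 ang err -0.0006 tilt [ 0. -0.] F [ 0.22  0.21 -0.56] w 0.0479
rail 2113 ((0.6266638040542603, 0.06011805683374405), (0.23195576667785645, 0.13360393047332764), 86.12897491455078)
handle 129 ((0.6275593042373657, 0.08311011642217636), (0.04235929250717163, 0.018466077744960785), 0.769153356552124) 0.10905218077180237
```

Well centred; I'll lower it, release, then retreat up and back.

{"api": "move_arm", "payload": {"commands": [{"dx": 0,"dy": 0.002,"dz": 0.13,"turn": 0,"fingers": 0.4},{"dx": 0,"dy": 0,"dz": 0.12,"turn": 0,"fingers": 0.4},{"dx": 0,"dy": 0,"dz": 0.072,"turn": 0,"fingers": 0.4},{"dx": 0,"dy": 0,"dz": 0.016,"turn": 0,"fingers": 0.4},{"dx": 0,"dy": 0,"dz": 0,"turn": 0,"fingers": 0.4},{"dx": 0,"dy": 0,"dz": 0,"turn": 0,"fingers": 0.62},{"dx": 0,"dy": 0,"dz": 0,"turn": 0,"fingers": 0.66},{"dx": 0,"dy": 0,"dz": 0,"turn": 0,"fingers": 0.66}]}}

```text
clock: 49.72
tcp_pos: [0.6172, -0.0968, 0.0331]
eef_rot: [0.001, 0.73, 0.684, 0.001]
force: [0.1, 0.7, -0.4]
width: 0.0564
finger_force: 0.0
```

{"api": "move_arm", "payload": {"commands": [{"dx": 0,"dy": 0,"dz": -0.08,"turn": 0,"fingers": 0.66},{"dx": 0,"dy": 0,"dz": -0.13,"turn": 0,"fingers": 0.66},{"dx": 0,"dy": 0,"dz": -0.13,"turn": 0,"fingers": 0.66},{"dx": 0,"dy": 0,"dz": -0.1,"turn": 0,"fingers": 0.66},{"dx": -0.1,"dy": -0.1,"dz": 0,"turn": 0,"fingers": 0.66},{"dx": -0.1,"dy": -0.1,"dz": 0,"turn": 0,"fingers": 0.66},{"dx": -0.1,"dy": -0.1,"dz": 0,"turn": 0,"fingers": 0.66},{"dx": -0.1,"dy": -0.1,"dz": 0,"turn": 0,"fingers": 0.66}]}}

```text
clock: 50.72
tcp_pos: [0.4451, -0.2469, 0.2085]
eef_rot: [0.001, 0.729, 0.684, 0.0]
force: [0.2, -0.9, -0.2]
width: 0.0565
finger_force: 0.0
```

```bash
python3 - <<'E'
from w import *
f=r.grab_frame("top");lids(f);rail(f)
g=r.grab_frame("scene")
cv2.imwrite("pics/m2.png",cv2.resize(np.hstack([f["image"][100:300,130:390],g["image"][100:300,140:400]]),None,fx=1.5,fy=1.5))
W=cloud(f);m=(W[...,2]>.074)&(W[...,2]<.082)&(abs(W[...,1]-.083)<.13)
P=W[m][:,:2]-C;y=P@yc;x=P@xc;k=abs(x)<.05;print("cover y range",np.percentile(y[k],[1,50,99]))
E
```

```text
[309. 155.] 270 ctr [ 0.619 -0.099] r 0.107 ztop [0.064 0.072] hsv [ 16.  96. 160.]
[108. 148.] 102 ctr [0.643 0.388] r 0.029 ztop [0.063 0.071] hsv [ 66.  109.   91.5]
[123. 158.] 53 ctr [0.634 0.375] r 0.03 ztop [0.06  0.072] hsv [ 67. 123. 179.]
[406. 159.] 63 ctr [ 0.635 -0.409] r 0.023 ztop [0.063 0.073] hsv [ 66. 134. 155.]
[274. 161.] 258 ctr [ 0.623 -0.042] r 0.024 ztop [0.067 0.07 ] hsv [ 13. 124. 143.]
[294. 163.] 259 ctr [ 0.617 -0.096] r 0.024 ztop [0.068 0.071] hsv [ 13. 130. 143.]
[315. 164.] 262 ctr [ 0.614 -0.153] r 0.024 ztop [0.067 0.07 ] hsv [ 13.  138.  221.5]
[260. 185.] 167 ctr [ 0.556 -0.003] r 0.18 ztop [0.063 0.073] hsv [ 16.  90. 114.]
[109. 209.] 60 ctr [0.494 0.411] r 0.028 ztop [0.064 0.072] hsv [ 25.  18. 149.]
[269. 254.] 256 ctr [ 0.372 -0.03 ] r 0.024 ztop [0.061 0.064] hsv [ 26. 164. 241.]
[231. 266.] 259 ctr [0.341 0.071] r 0.024 ztop [0.061 0.064] hsv [138. 136. 169.]
[310. 268.] 265 ctr [ 0.336 -0.137] r 0.024 ztop [0.061 0.064] hsv [  1. 180. 251.]
[468. 267.] 120 ctr [ 0.337 -0.537] r 0.061 ztop [0.062 0.072] hsv [ 30.   11.  193.5]
rail 2526 ((0.6225874423980713, -0.006518691778182983), (0.36547818779945374, 0.13365785777568817), 86.22405242919922)
handle 129 ((0.6273760199546814, 0.08310971409082413), (0.04297873377799988, 0.018614601343870163), 0.5511676669120789) 0.10857228697722401
cover y range [0.00213921 0.0919416  0.1783508 ]
```

View pics/m2.png

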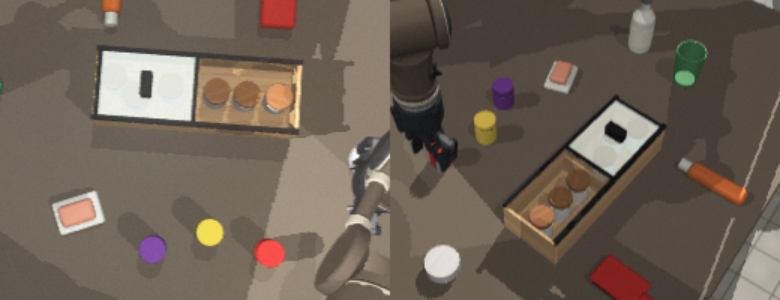

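The cover is at its left stop (handle at (146,84) in the left crop). The three empty jars stand in the right bay at (217,92), (247,94) and (279,97), and the other items look undisturbed, so I'll hand it in.

```bash
python3 -c "
from bench import r
print(r.close_job())"
```

```text
the job is handed in; nothing more can be done
None
```

I handed the job in at about 51 s of the 210 s, but it returned no pass/fail result: the three full jars are in the left bay under the cover, which was pushed back onto its left stop, the three empty jars stand in the open right bay, and no other item was seen to move.

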